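Twist a pinned sample canister home in its bayonet holder

ROBOT

A 6-joint arm with a two-finger parallel gripper is mounted at the origin on the work surface. World frame = base frame: x ahead of the robot, y to its left, z up, the work surface at z = 0. Lengths are in m, angles in rad, forces in N, time in s.
With the tool pointing down it reaches from about 0.425 to 0.925 m from the base axis. Payload 12.5 kg.
Tool frame: the origin (TCP) lies midway between the tips of the shut fingers; the grasp point (between the pads) lies grip_depth behind it (grip_depth is the distance from the TCP to the grasp point, in m); y points along the fingers, x is the direction in which the jaws open and shut, and the axes are right-handed (so a half turn about y gives the same grasp; the last joint's range is limited). The gripper opens to 85 mm and grips with 20 to 120 N. Pads are 22 mm wide; open, the fingers measure 114 mm over their backs; the gripper's body (76 mm by 85 mm) begins 54 mm behind the grasp point. The pads swing forward as they close: fully open they stand 13 mm farther back than shut.
Start: joints at [1.003, 0.491, 1.559, -0, 1.092, -0.106], TCP at [0.278, 0.56, 0.231] pointing down, gripper open.
Joint ranges: [-3.1, 3.1], [-0.84, 2.19], [0.05, 2.79], [-1.13, 4.28], [0.06, 2.93], [-2.69, 2.69]. Speed limits (rad/s): [2.22, 2.22, 2.79, 3.14, 3.14, 3.14].

INTERFACE

Orientations are given as a rotation vector (axis times angle).
In Python, from plant import state, camera, camera_model, hand_in, regions_of, grip_depth gives the robot as it stands. The module is installed in compiled form; this text tells all that it offers.
- The arm moves only by the tool servo_tool, never from a script. Its argument "targets" is one flat list of numbers, 7 for each row, row after row: the shift along the world's x, y, z in m, then the turn, a rotation vector about the world's x, y, z in rad, then the opening, from 0 (shut) to 1 (fully open). In form: [tx, ty, tz, rx, ry, rz, claw, tx, ty, tz, rx, ry, rz, claw, ...]. A call has exactly 5 rows; each row is the pose to reach, as a shift and turn from the pose measured when the call began; what a row does not reach only later rows make up. A row lasts 1/12 s, in which the tool goes at most 41.7 mm and 7.16 degrees, less where a joint would pass 70% of its speed; a pose out of reach is approached as far as the arm can. A call with a gripper value outside its range is refused whole. The fingers move at their own pace and stop on an object; the grip force is fixed at half the most. Time passes only in rows, so rows that repeat a pose let the fingers close, or fill a call up. It gives the time, the measured TCP pose, the force and the opening at its end, in the units of the state.
- state(): the state, without advancing time (a new reading comes with each control period).
- camera(name): name is "scene" or "side" or "wrist"; returns the picture (480x640x3 uint8, red, green, blue); there is no depth.
- camera_model(name): a dict with "fx", "fy", "cx", "cy" (pixels), "distortion" ([k1, k2, p1, p2, k3] as OpenCV has them; the pictures are not rectified), "rvec" (rotation vector, rad) and "tvec" (3), from world to camera coordinates, as OpenCV has them. Camera axes: x right, y down, z forward; pixel columns grow to the right and rows downward; lengths in m; the calibration is good to about 2 mm. A picture is of the moment at which its call begins: read the wrist's pose just before it. camera_model takes no time and is no camera call; for the wrist camera it gives the pose at the moment of the call.
- hand_in(): hands the job in, once; it reports no verdict.
Trained networks look in the newest picture that a camera, given by its name, has taken for a name from the list of things; names that differ only in an ending like _2 or _b are one class to them, and where a whole thing is asked for, a point or a joint stands for the part that bears it (a point fixed in the world has none). Each returns a list of dicts, best first, with "score" (0 to 1); they miss things now and then, are a little off and sometimes report something else, mostly with a low value. They report only what shows in the picture. A call takes as long as a camera call. They do not tell look-alikes from the thing itself.
- regions_of(name, camera): "pixels" (480x640 bool, what is visible of it) and "box" ([centre column, centre row, width, height] in pixels, round what is visible of it).
The state is a dict: "time": time; "q": joint angles; "qvel": joint speeds; "joint_torque": joint torques, N m; "tcp_pos": TCP position; "eef_rot": TCP orientation; "wrist_force": force on the tool from outside, world axes, zero at the start; "wrist_torque": the same for the moment, N m; "finger_gap": finger opening in m.
Only numpy, scipy, OpenCV 4.12 (cv2) and the standard library are available. Lean on these libraries where they do the work, as an engineer would, in place of code of your own. Each camera call takes 0.05 s, during which the arm holds its last target.

TASK

Take the dust cap off the sample holder and lay it flat in the steel tray. Then put the canister that has two side pins into the holder, pins down through the two gaps in the collar, and twist it clockwise (seen from above) while pressing down against the friction of the spring jaws, until it bottoms out fully home; let go of it. Do not knock or shift the pinless canister, the bottle or the scanner stand.

Things in the scene. Friction and masses are not known exactly. Their poses are not given: they have to be found in the camera images.
- cup_mid (a point): sealed plain aluminium sample canister, upright, 52 mm in diameter, 100 mm tall, about 0.2 kg, in one of three places of a loose slanting row (the pinless canister and the bottle have the others), any yaw. Two opposite pins stand out level from its sides. This point: on its axis, half-way up, 50 mm above the underside. z up; x along the pins (a half turn is the same). Grip it above the pins: once home only its top 42 mm stand clear of the collar.
- cup_pin (a point): one of the two pins of that canister: round, 8 mm in diameter, axis 40 mm above the canister's underside, tips 37.5 mm from the canister's axis. This point: on the pin's axis, 33 mm from the canister's axis.
- well_floor (a point): centre of the well's floor in the holder, a fixed white block 150 x 150 x 45 mm on the bench. This point is 15 mm above the bench, 30 mm below the block's top. Well 54 mm in diameter. z up; x, y along the block's sides. HOME: the canister's underside rests here (its half-way point 50 mm above), its pins along this x axis within 5 degrees, either way round. It stays where it is left.
- collar_top (a point): centre of the top of the round aluminium collar on the holder: 58 mm above the well floor, 73 mm above the bench, outer diameter 92 mm, inner 79 mm. Inside are two opposite bayonet tracks under metal lips (inner diameter 57 mm), each with one open gap about 19 mm wide for a pin to go down; a notch 18 mm wide, 10 mm deep in the collar's rim marks each gap. Axes as the well floor's.
- track_entry (a point): where a pin's axis lies when it has gone straight down one of the two gaps and landed on the ledge: 33 mm from the well axis, at +60 degrees from the holder's x axis (counter-clockwise from above); the other gap is opposite. About 9 degrees of play each way. The canister's underside is then 10 mm above the well floor; pushing straight does not take it further.
- track_home (a point): where a pin's axis lies when the canister is home: 33 mm from the well axis along the holder's x axis (the other is opposite). From the entry the track goes 60 degrees clockwise seen from above and sinks evenly by 10 mm in all; a stop lies about 5 degrees beyond home.
- jaw_a_nose (a point): inner nose of one of two opposite steel spring jaws in the collar, at 126 and 306 degrees from the holder's x axis, 45 mm above the well floor, round nose 16 mm in diameter. Each yields outward 1.5 mm (range 6 mm, 1.5 N/mm, preloaded) and rubs on the canister's side with about 15 N: roughly 9 to 15 N to push the canister straight past, 0.2 to 0.4 N m to twist it.
- cap_knob (a point): grey plastic dust cap lying loose on the holder's collar: disc 96 mm diameter, 8 mm thick, with a round knob 22 mm in diameter standing 31 mm above the disc, and a locating boss 4 mm deep, 40 mm diameter, below it. About 0.08 kg. This point: on the knob's axis, 29 mm above the disc's underside (10 mm below the knob's top). At the start the disc's underside is 73 mm above the bench.
- tray_in (a point): fixed square steel tray, 135 x 135 mm outside, 18 mm high, 4 mm walls. This point: centre of its inner floor, 4-5 mm above the bench. x and y along its sides. With the cap laid in it the cap's knob point is 33 mm above this point.
- plain_mid (a point): sealed plain aluminium sample canister, upright, 52 mm in diameter, 100 mm tall, about 0.2 kg, WITHOUT pins: a bystander. This point: its centre, 50 mm above the bench.
- bottle_mid (a point): white plastic bottle with a grey cap, upright, 56 mm in diameter, 165 mm tall: a bystander. This point: its centre, half-way up.
- scanner: black bar-code scanner on a fixed stand, a bystander: round foot 84 mm in diameter, thin post, head about 80 x 45 mm at 145 to 205 mm above the bench. Origin: centre of the foot's underside; x points away from the scanner's window; the head is centred 5 mm to -x of it.
- tipbox: closed white box of pipette tips with a clear lid, fixed, 85 x 125 mm and 66 mm high, on the far side of the holder: a bystander. Origin: centre of its underside.
Things that resemble listed ones, but are neither listed nor needed, are in the scene too. Leave any brown or red look-alike of the part that bears cap_knob alone. Leave any brown look-alike of the part that bears cup_mid alone.

How it is judged:
On the way, in this order (a step that is already met when the one before it is completed fails the run):
1. the dust cap lies in the tray (horizontal distance between cap_knob and tray_in below 0.035 m and z of cap_knob in the frame of tray_in below 0.04 m and angle between cap_knob's own z axis and vertical below 0.1 rad and contact force between the fingers and cap below 0.05 N), for 0.2 s.
2. the pinned canister is started in the holder, its pins in the tracks (horizontal distance between cup_mid and well_floor below 0.005 m and z of cup_mid in the frame of well_floor below 0.062 m and angle between cup_mid's own z axis and vertical below 0.1 rad), for 0.1 s.
At the end, for the whole second after the job is handed in: the pinned canister is released and at rest in the holder, upright (within 0.06 rad), centred within 4 mm, bottomed out within 2 mm, its pins within 0.22 rad of the home direction; the cap lies flat in the tray, its centre within 35 mm of the tray's centre (z of cup_mid in the frame of well_floor below 0.052 m and horizontal distance between cup_mid and well_floor below 0.004 m and angle between cup_mid's own z axis and vertical below 0.06 rad and angle between the x axis of cup_mid and the x axis of well_floor, either way round below 0.22 rad and linear speed of cup below 0.02 m/s and horizontal distance between cap_knob and tray_in below 0.035 m and z of cap_knob in the frame of tray_in below 0.04 m and angle between cap_knob's own z axis and vertical below 0.1 rad); the robot touches nothing.
It fails at once if the pinless canister is shifted by more than 30 mm or tipped (distance of plain_mid from where it was at the start of the episode above 0.03 m or angle between plain_mid's own z axis and vertical above 0.35 rad).
It fails at once if the bottle is shifted by more than 30 mm or tipped (distance of bottle_mid from where it was at the start of the episode above 0.03 m or angle between bottle_mid's own z axis and vertical above 0.35 rad).
It fails at once if the robot knocks the scanner stand (over 5 N) (contact force between any of the arm, the fingers and scanner above 5 N).
It also fails if it takes over 67 s, if anything falls off the work surface, if the arm or the gripper's body presses on something with over 40 N, if the wrist force passes 120 N, or if a joint passes its speed limit or range.

## Working session

There is one attempt and no reset: what is moved stays moved. The work goes in short steps, Python scripts to look and compute and a tool call to move; the robot and the scene stay as the last step left them, time stands still between calls to the robot, and variables do not carry over. Pictures are saved under pics/ and viewed, and the job is handed in when it is done.

Besides the shell and the picture viewer there is one more tool, called after "Call:" in YAML: its name, and indented under it one key for each argument. servo_tool: Moves the arm, as the interface text tells. Its arguments: {"type":"object","properties":{"targets":{"type":"array","items":{"type":"number"}}},"required":["targets"]}

```bash
mkdir -p pics; cat > h.py <<'E'
import numpy as np, cv2
from plant import state, camera, camera_model, hand_in, regions_of, grip_depth
def save(img,n): cv2.imwrite('pics/'+n+'.png',img[:,:,::-1])
def proj(cm,P):
    P=np.atleast_2d(np.array(P,float))
    K=np.array([[cm['fx'],0,cm['cx']],[0,cm['fy'],cm['cy']],[0,0,1]])
    return cv2.projectPoints(P,np.array(cm['rvec']),np.array(cm['tvec']),K,np.array(cm['distortion']))[0][:,0]
def ray(cm,uv):
    K=np.array([[cm['fx'],0,cm['cx']],[0,cm['fy'],cm['cy']],[0,0,1]])
    n=cv2.undistortPoints(np.array([[uv]],float),K,np.array(cm['distortion']))[0,0]
    R=cv2.Rodrigues(np.array(cm['rvec'],float))[0]
    C=-R.T@np.array(cm['tvec']).ravel(); d=R.T@np.array([n[0],n[1],1]); return C,d/np.linalg.norm(d)
def atz(cm,uv,z):
    C,d=ray(cm,uv); return C+d*(z-C[2])/d[2]
E
python3 - <<'E'
from h import *
s=state(); print(s, grip_depth)
for n in['scene','side','wrist']:
    save(camera(n),'a_'+n); cm=camera_model(n); C,d=ray(cm,(320,240)); print(n,C,d,cm['fx'])
E
```

```text
{'time': 0.0, 'q': array([ 1.00340956e+00,  4.91556196e-01,  1.55945331e+00, -3.16928836e-05,
        1.09172269e+00, -1.05613605e-01]), 'qvel': array([-0.00050445, -0.00074782, -0.0004485 ,  0.00042893, -0.00038904,
       -0.00031537]), 'joint_torque': array([-7.71443192e-04, -6.18452597e+01, -2.61589193e+01, -1.84915220e-04,
        4.07802727e-03, -1.02675185e-05]), 'tcp_pos': array([0.27832741, 0.5593446 , 0.23072851]), 'eef_rot': array([-1.39348129, -0.86194389,  0.86360614]), 'wrist_force': array([0.13204123, 0.74966235, 0.56009122]), 'wrist_torque': array([ 0.01094267,  0.02069028, -0.00401569]), 'finger_gap': 0.08541861177202556} 0.0187
scene [1.08855354 0.83298972 0.8095878 ] [-0.42935453 -0.68019537 -0.59412873] 544.5486629874276
side [0.38051977 0.87605043 0.76122587] [ 0.15263212 -0.7849352  -0.60048329] 447.2515095918787
wrist [0.20928057 0.59517989 0.37356608] [ 0.25616307 -0.13430495 -0.95725789] 391.3270912600995
```

View pics/a_scene.png

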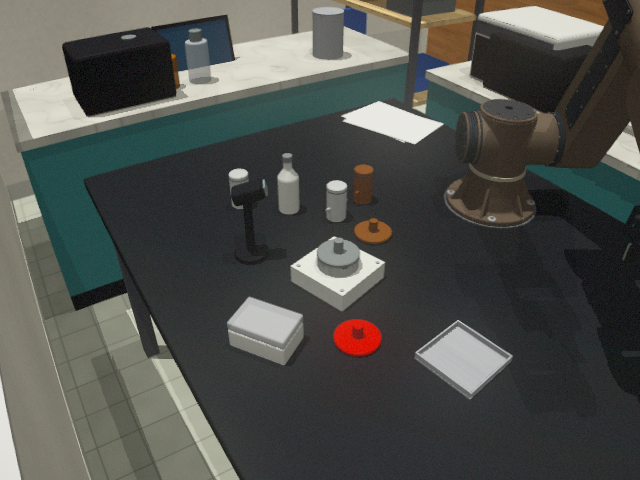

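View pics/a_side.png

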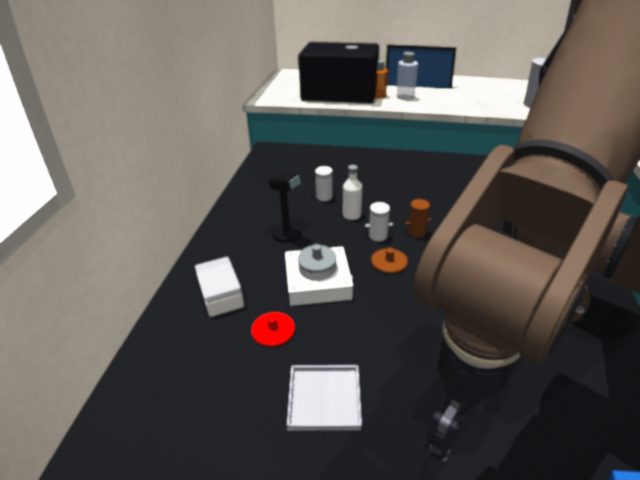

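View pics/a_wrist.png

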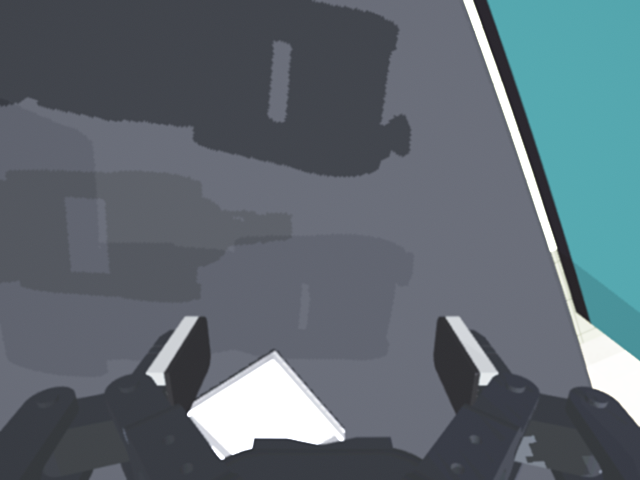

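```bash
python3 - <<'E'
from h import *
R=cv2.Rodrigues(state()['eef_rot'])[0]; print(R.round(3))
for n in['scene','side']:
    for t in ['cup_mid','cap_knob','well_floor','tray_in','plain_mid','bottle_mid','scanner','cup_pin','collar_top','tipbox','jaw_a_nose']:
        try:
            for r in regions_of(t,n)[:4]: print(n,t,round(r['score'],2),np.round(r['box']))
        except Exception as e: print(t,e)
print(state()['time'])
E
```

```text
[[ 0.446 -0.    -0.895]
 [ 0.895 -0.001  0.446]
 [-0.001 -1.     0.   ]]
scene cup_mid 0.92 [363. 183.  14.  42.]
scene cup_mid 0.72 [339. 201.  18.  42.]
scene cap_knob 0.91 [337. 251.  43.  31.]
scene cap_knob 0.87 [357. 340.  51.  40.]
scene cap_knob 0.83 [375. 234.  40.  26.]
scene well_floor 0.6 [338. 278.  95.  63.]
scene tray_in 0.73 [264. 330.  75.  68.]
scene tray_in 0.56 [463. 358.  97.  76.]
scene plain_mid 0.89 [240. 189.  22.  42.]
scene bottle_mid 0.9 [288. 182.  22.  62.]
scene scanner 0.92 [250. 222.  39.  90.]
scene cup_pin 0.95 [363. 186.  18.  42.]
scene cup_pin 0.58 [337. 201.  18.  39.]
scene collar_top 0.79 [338. 275.  88.  74.]
scene tipbox 0.63 [265. 329.  78.  72.]
side cup_mid 0.91 [418. 217.  23.  43.]
side cup_mid 0.6 [381. 222.  26.  40.]
side cap_knob 0.8 [391. 260.  36.  25.]
side cap_knob 0.79 [316. 259.  37.  31.]
side cap_knob 0.71 [274. 329.  42.  32.]
side cap_knob 0.18 [354. 193.  19.  51.]
side well_floor 0.71 [320. 278.  65.  59.]
side well_floor 0.47 [282. 208.  34.  68.]
side well_floor 0.28 [324. 398.  71.  66.]
side tray_in 0.63 [323. 396.  70.  63.]
side plain_mid 0.87 [322. 182.  20.  32.]
side bottle_mid 0.67 [319. 277.  70.  59.]
side bottle_mid 0.59 [353. 194.  21.  59.]
side scanner 0.61 [283. 207.  34.  70.]
side cup_pin 0.74 [382. 222.  19.  44.]
side cup_pin 0.68 [419. 217.  27.  39.]
side collar_top 0.73 [318. 276.  67.  58.]
side tipbox 0.62 [220. 288.  50.  59.]
side tipbox 0.23 [323. 184.  12.  35.]
1.25
```

```bash
python3 - <<'E'
from h import *
a=cv2.imread('pics/a_scene.png');b=cv2.imread('pics/a_side.png')
f=lambda im,x,y,w,h,s: cv2.resize(im[y:y+h,x:x+w],None,fx=s,fy=s,interpolation=cv2.INTER_CUBIC)
cv2.imwrite('pics/b1.png',f(a,280,150,133,100*1+55,5)[:600])
cv2.imwrite('pics/b2.png',f(a,280,220,130,100,6))
cv2.imwrite('pics/b3.png',f(b,270,190,130,120,5))
cv2.imwrite('pics/b4.png',f(b,350,185,100,80,7))
E
```

```text
(no output)
```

View pics/b1.png

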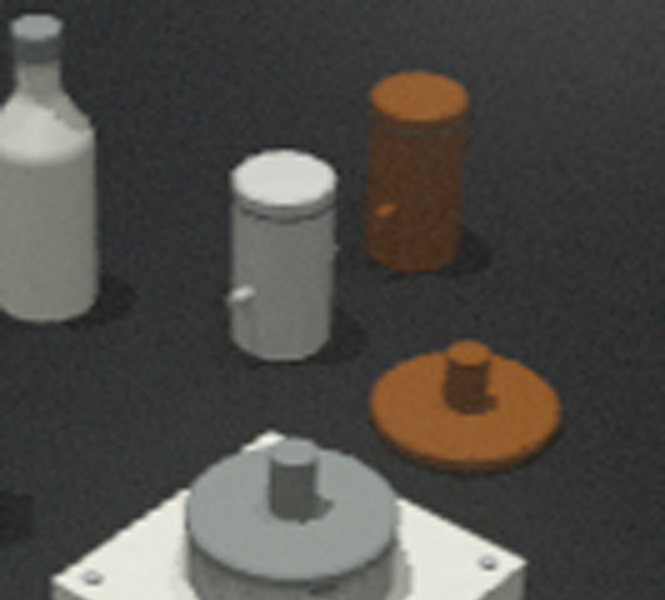

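View pics/b2.png

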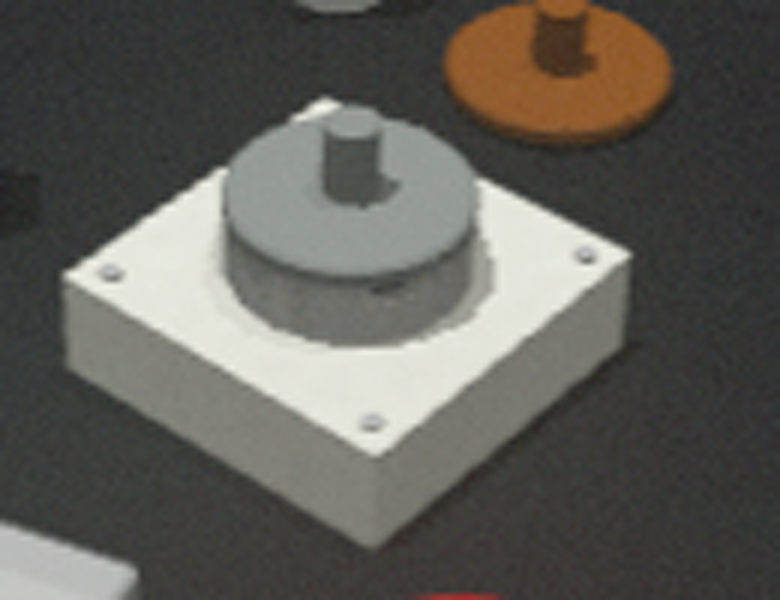

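View pics/b3.png

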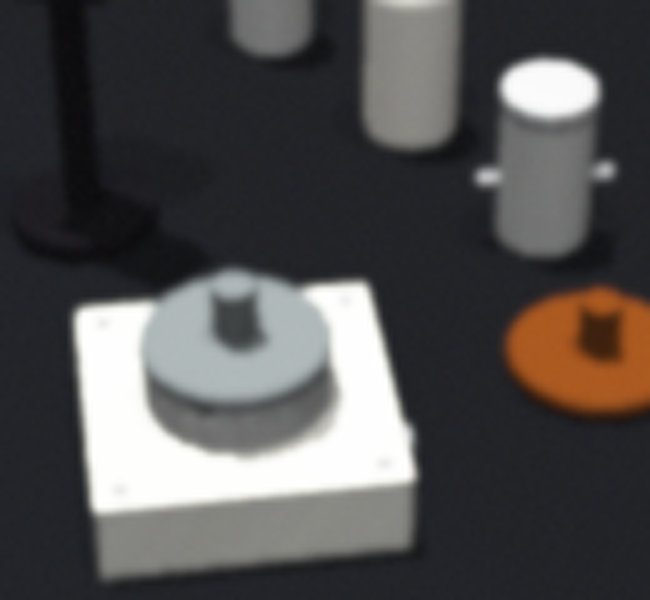

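View pics/b4.png

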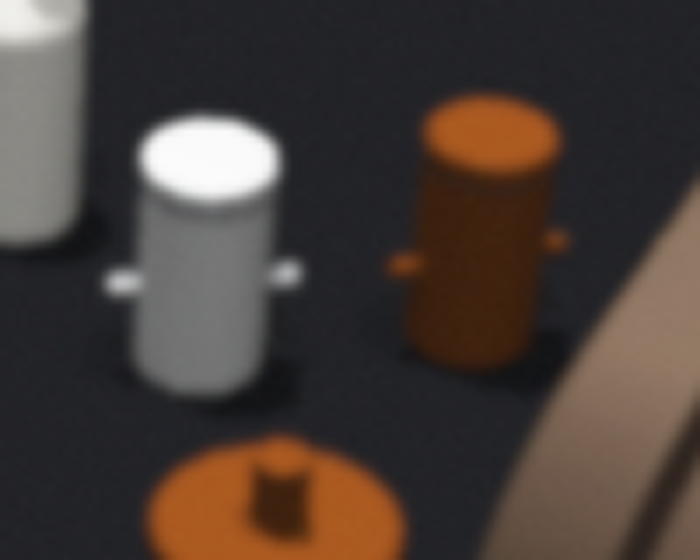

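```bash
python3 - <<'E'
from h import *
S=camera_model('scene');D=camera_model('side')
def show(n,cm,pts,z):
    P=np.array([atz(cm,p,z) for p in pts]); print(n); print(P.round(4).tolist(), 'mean',P.mean(0).round(4))
    if len(P)==4: print([np.linalg.norm(P[i]-P[(i+1)%4]).round(4) for i in range(4)],[np.degrees(np.arctan2(*(P[(i+1)%4]-P[i])[[1,0]])).round(1) for i in range(4)])
s=lambda x,y,k,u,v:(x+u/k,y+v/k)
show('blk S',S,[s(280,220,6,*p) for p in [(64,275),(325,97),(630,258),(376,457)]],.045)
show('blk D',D,[s(270,190,5,*p) for p in [(75,313),(368,285),(413,482),(95,512)]],.045)
show('knob S',S,[s(280,220,6,353,120)],.112)
show('knob D',D,[s(270,190,5,237,283)],.112)
show('disc S',S,[s(280,220,6,350,191)],.081)
show('disc D',D,[s(270,190,5,237,340)],.081)
show('can S',S,[s(280,150,5,284,177)],.1)
show('can D',D,[s(350,185,7,210,158)],.1)
show('pins D',D,[s(350,185,7,122,283),s(350,185,7,287,274)],.04)
show('pin S',S,[s(280,150,5,240,295)],.04)
show('tray S',S,[(457,322),(511,357),(474,395),(416,357)],.018)
show('tray D',D,[(290,366),(359,366),(361,427),(288,429)],.018)
show('notch S',S,[s(280,220,6,390,285)],.073)
show('notch D',D,[s(270,190,5,205,410)],.073)
show('bottle S',S,[(288,209)],0);show('bottle D',D,[(270+411/5,190+135/5)],0)
show('scanner S',S,[(251,254)],0);show('scanner D',D,[(288,233)],0)
show('plain S',S,[(239,174)],.1);show('plain D',D,[(324,172)],.1)
show('brown S',S,[s(280,150,5,419,98)],.1)
E
```

```text
blk S
[[0.6427, 0.0051, 0.045], [0.4991, -0.0376, 0.045], [0.4583, 0.1079, 0.045], [0.6003, 0.1487, 0.045]] mean [0.5501 0.056  0.045 ]
[np.float64(0.1498), np.float64(0.1511), np.float64(0.1478), np.float64(0.1497)] [np.float64(-163.4), np.float64(105.7), np.float64(16.1), np.float64(-73.6)]
blk D
[[0.6427, 0.0058, 0.045], [0.4963, -0.0389, 0.045], [0.4556, 0.1073, 0.045], [0.5989, 0.149, 0.045]] mean [0.5484 0.0558 0.045 ]
[np.float64(0.153), np.float64(0.1518), np.float64(0.1492), np.float64(0.1498)] [np.float64(-163.0), np.float64(105.5), np.float64(16.2), np.float64(-73.0)]
knob S
[[0.5499, 0.0558, 0.112]] mean [0.5499 0.0558 0.112 ]
knob D
[[0.5471, 0.0539, 0.112]] mean [0.5471 0.0539 0.112 ]
disc S
[[0.5511, 0.0569, 0.081]] mean [0.5511 0.0569 0.081 ]
disc D
[[0.5472, 0.0588, 0.081]] mean [0.5472 0.0588 0.081 ]
can S
[[0.4153, -0.1548, 0.1]] mean [ 0.4153 -0.1548  0.1   ]
can D
[[0.4124, -0.1558, 0.1]] mean [ 0.4124 -0.1558  0.1   ]
pins D
[[0.444, -0.1523, 0.04], [0.379, -0.1679, 0.04]] mean [ 0.4115 -0.1601  0.04  ]
pin S
[[0.4434, -0.1512, 0.04]] mean [ 0.4434 -0.1512  0.04
[... 462 characters left out ...]
0.1357), np.float64(0.1315), np.float64(0.1402)] [np.float64(-171.3), np.float64(97.7), np.float64(10.6), np.float64(-78.7)]
notch S
[[0.5634, 0.1014, 0.073]] mean [0.5634 0.1014 0.073 ]
notch D
[[0.5548, 0.1023, 0.073]] mean [0.5548 0.1023 0.073 ]
bottle S
[[0.5021, -0.2595, 0.0]] mean [ 0.5021 -0.2595  0.    ]
bottle D
[[0.4972, -0.2473, 0.0]] mean [ 0.4972 -0.2473  0.    ]
scanner S
[[0.6758, -0.1336, 0.0]] mean [ 0.6758 -0.1336  0.    ]
scanner D
[[0.6719, -0.1393, 0.0]] mean [ 0.6719 -0.1393  0.    ]
plain S
[[0.6016, -0.34, 0.1]] mean [ 0.6016 -0.34    0.1   ]
plain D
[[0.5968, -0.3346, 0.1]] mean [ 0.5968 -0.3346  0.1   ]
brown S
[[0.3083, -0.1858, 0.1]] mean [ 0.3083 -0.1858  0.1   ]
```

Call:
servo_tool:
  targets: [0.1,-0.18,0,0,0,0,1,0.1,-0.18,0,0,0,0,1,0.1,-0.18,0,0,0,0,1,0.1,-0.18,0,0,0,0,1,0.1,-0.18,0,0,0,0,1]

```text
time: 1.67
tcp_pos: [0.379, 0.3777, 0.2315]
eef_rot: [-1.393, -0.863, 0.863]
wrist_force: [1.6, 1.1, 0.8]
finger_gap: 0.0856
```

Call:
servo_tool:
  targets: [0.095,-0.18,-0.02,0,0,0,1,0.095,-0.18,-0.02,0,0,0,1,0.095,-0.18,-0.02,0,0,0,1,0.095,-0.18,-0.02,0,0,0,1,0.095,-0.18,-0.02,0,0,0,1]

```text
time: 2.08
tcp_pos: [0.4747, 0.1957, 0.2115]
eef_rot: [-1.393, -0.864, 0.862]
wrist_force: [0.6, 0.2, 0.3]
finger_gap: 0.0854
```

Call:
servo_tool:
  targets: [0.075,-0.142,-0.05,0,0,0,1,0.075,-0.142,-0.05,0,0,0,1,0.075,-0.142,-0.05,0,0,0,1,0.075,-0.142,-0.05,0,0,0,1,0.075,-0.142,-0.05,0,0,0,1]

```text
time: 2.5
tcp_pos: [0.5516, 0.0488, 0.1596]
eef_rot: [-1.394, -0.86, 0.86]
wrist_force: [-1.2, -0.3, 0.1]
finger_gap: 0.0856
```

```bash
python3 - <<'E'
from h import *
print(state()['tcp_pos'],state()['eef_rot'],state()['q'])
save(camera('wrist'),'c_wrist'); cm=camera_model('wrist')
print(proj(cm,[[.549,.0555,.112],[.549,.0555,.081]]))
import pickle; pickle.dump(cm,open('c.pkl','wb'))
E
```

```text
[0.55164991 0.04876128 0.15957591] [-1.39448616 -0.85972429  0.86009919] [-3.09329938e-02  4.76627958e-01  1.81386037e+00 -5.24126371e-04
  8.51118382e-01 -1.13590258e+00]
[[327.07322128 270.03402416]
 [326.45876701 251.26012135]]
```

View pics/c_wrist.png

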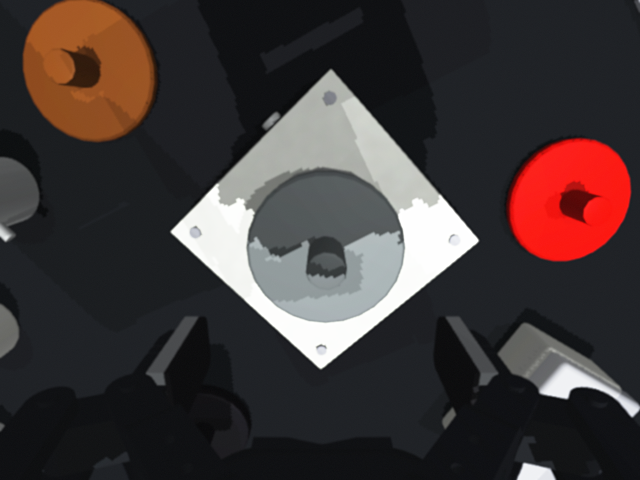

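Call:
servo_tool:
  targets: [-0.0026,0.0067,0,0,0,0,1,-0.0026,0.0067,-0.025,0,0,0,1,-0.0026,0.0067,-0.05,0,0,0,1,-0.0026,0.0067,-0.0725,0,0,0,1,-0.0026,0.0067,-0.0725,0,0,0,1]

```text
time: 2.97
tcp_pos: [0.5459, 0.0589, 0.0849]
eef_rot: [-1.39, -0.857, 0.864]
wrist_force: [-0.1, 1.3, -1.7]
finger_gap: 0.0854
```

Call:
servo_tool:
  targets: [0,0,0,0,0,0,0,0,0,0,0,0,0,0,0,0,0,0,0,0,0,0,0,0,0,0,0,0,0,0,0,0,0,0,0]

```text
time: 3.38
tcp_pos: [0.5463, 0.059, 0.0859]
eef_rot: [-1.391, -0.858, 0.863]
wrist_force: [-1.2, -1.7, 0.8]
finger_gap: 0.0256
```

Call:
servo_tool:
  targets: [0,0,0,0,0,0,0,0,0,0,0,0,0,0,0,0,0,0,0,0,0,0,0,0.01,0,0,0,0,0,0,0.03,0,0,0,0]

```text
time: 3.8
tcp_pos: [0.5453, 0.0589, 0.115]
eef_rot: [-1.389, -0.855, 0.866]
wrist_force: [-0.1, -0.2, -0.8]
finger_gap: 0.0203
```

Call:
servo_tool:
  targets: [0,0,0.03,0,0,0,0,0,0,0.06,0,0,0,0,0,0,0.06,0,0,0,0,0,0,0.06,0,0,0,0,0,0,0.06,0,0,0,0]

```text
time: 4.22
tcp_pos: [0.5449, 0.0589, 0.1748]
eef_rot: [-1.389, -0.855, 0.866]
wrist_force: [-0.6, -0.1, -1.1]
finger_gap: 0.0198
```

```bash
python3 - <<'E'
from h import *
print(state()['tcp_pos'],state()['eef_rot'],state()['finger_gap'])
save(camera('scene'),'d_scene');save(camera('wrist'),'d_wrist')
a=cv2.imread('pics/d_scene.png')
cv2.imwrite('pics/d1.png',cv2.resize(a[150:300,260:430],None,fx=4,fy=4,interpolation=cv2.INTER_CUBIC))
E
```

```text
[0.54489452 0.05885242 0.17480083] [-1.38909381 -0.85457311  0.8659781 ] 0.019803956984351764
```

View pics/d1.png

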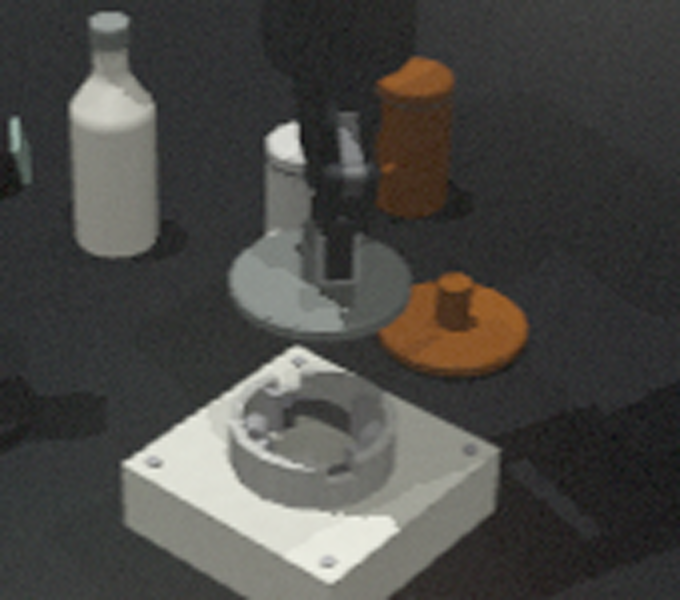

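View pics/d_wrist.png

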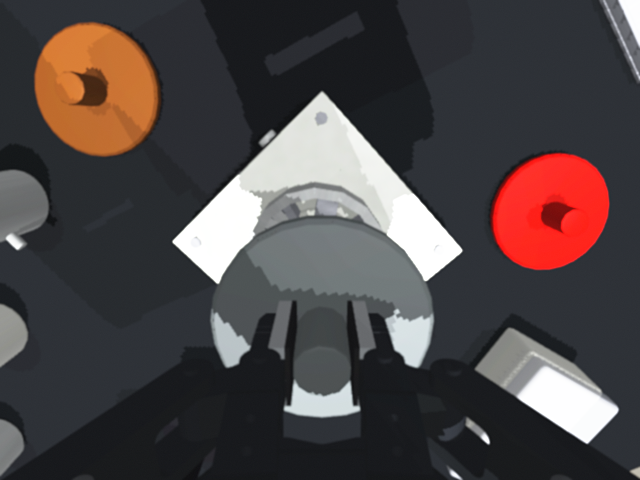

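Call:
servo_tool:
  targets: [-0.04,0.19,0,0,0,0,0,-0.04,0.19,0,0,0,0,0,-0.04,0.19,0,0,0,0,0,-0.04,0.19,0,0,0,0,0,-0.04,0.19,0,0,0,0,0]

```text
time: 4.73
tcp_pos: [0.5033, 0.2516, 0.1728]
eef_rot: [-1.387, -0.852, 0.869]
wrist_force: [0.4, -0.2, -0.8]
finger_gap: 0.02
```

Call:
servo_tool:
  targets: [-0.03,0.145,-0.04,0,0,0,0,-0.03,0.145,-0.06,0,0,0,0,-0.03,0.145,-0.07,0,0,0,0,-0.03,0.145,-0.08,0,0,0,0,-0.03,0.145,-0.08,0,0,0,0]

```text
time: 5.15
tcp_pos: [0.4702, 0.3996, 0.0876]
eef_rot: [-1.386, -0.85, 0.877]
wrist_force: [-0.6, -1.0, -1.6]
finger_gap: 0.0205
```

```bash
python3 - <<'E'
from h import *
print(state()['tcp_pos'],state()['eef_rot'],state()['finger_gap'],state()['wrist_force'])
save(camera('scene'),'e_scene');save(camera('wrist'),'e_wrist')
a=cv2.imread('pics/e_scene.png')
cv2.imwrite('pics/e1.png',cv2.resize(a[220:420,300:540],None,fx=3,fy=3,interpolation=cv2.INTER_CUBIC))
a=cv2.imread('pics/e_scene.png')
cv2.imwrite('pics/e2.png',cv2.resize(a[225:285,310:375],None,fx=9,fy=9,interpolation=cv2.INTER_CUBIC))
E
```

```text
[0.47016944 0.39955107 0.08761817] [-1.38581487 -0.84970523  0.87653676] 0.020535940584443916 [-0.62341407 -0.96291712 -1.62970944]
```

View pics/e1.png

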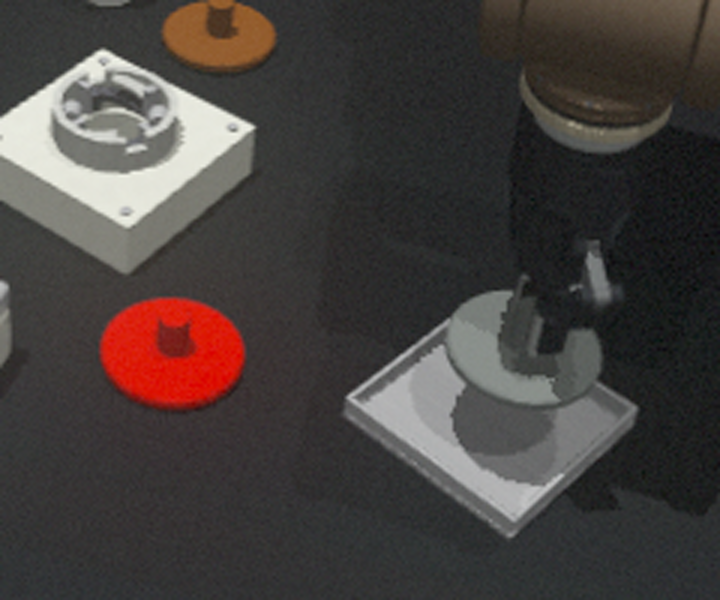

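View pics/e_wrist.png

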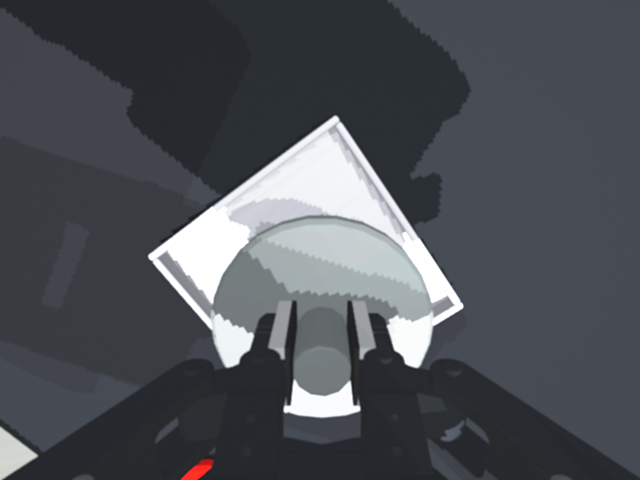

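View pics/e2.png

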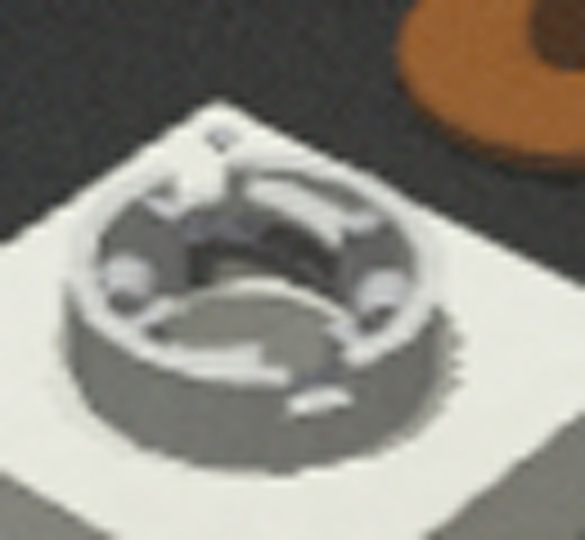

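```bash
python3 - <<'E'
from h import *
s=state();R=cv2.Rodrigues(s['eef_rot'])[0]; print(R.round(3))
# correction to yaw-63.5 vertical
psi=np.arctan2(R[1,0],R[0,0]); c,t=np.cos(psi),np.sin(psi)
Rd=np.array([[c,0,-t],[t,0,c],[0,-1,0]]); print(np.degrees(psi),cv2.Rodrigues(Rd@R.T)[0].ravel())
S=camera_model('scene')
f=atz(S,(310+315/9,225+370/9),.073);b=atz(S,(310+200/9,225+180/9),.073);print(f,b,(f+b)/2,np.degrees(np.arctan2(*(f-b)[[1,0]])))
W=camera_model('wrist')
P=np.array([atz(W,p,.018) for p in[(336,118),(462,306),(150,257)]]);print(P,(P[1]+P[2])/2)
E
```

```text
[[ 0.444 -0.016 -0.896]
 [ 0.896 -0.003  0.445]
 [-0.01  -1.     0.013]]
63.607588909389264 [ 2.80943909e-03 -1.58397661e-02  6.18391225e-05]
[0.56075152 0.09752863 0.073     ] [0.54294289 0.02021844 0.073     ] [0.55184721 0.05887353 0.073     ] 77.02803422616662
[[0.40288107 0.44005628 0.018     ]
 [0.53446414 0.46146223 0.018     ]
 [0.42400402 0.30794525 0.018     ]] [0.47923408 0.38470374 0.018     ]
```

Call:
servo_tool:
  targets: [0.004,-0.008,-0.02,0.003,-0.016,0,0,0.004,-0.008,-0.04,0.003,-0.016,0,0,0.004,-0.008,-0.055,0.003,-0.016,0,0,0.004,-0.008,-0.062,0.003,-0.016,0,0,0.004,-0.008,-0.065,0.003,-0.016,0,0]

```text
time: 5.67
tcp_pos: [0.4761, 0.3881, 0.0247]
eef_rot: [-1.393, -0.862, 0.863]
wrist_force: [0.4, -0.2, -0.4]
finger_gap: 0.0205
```

Call:
servo_tool:
  targets: [0,0,0,0,0,0,0,0,0,0,0,0,0,0,0,0,0,0,0,0,0,0,0,0,0,0,0,0,0,0,0,0,0,0,0]

```text
time: 6.08
tcp_pos: [0.4763, 0.3882, 0.0253]
eef_rot: [-1.393, -0.862, 0.863]
wrist_force: [-0.8, -0.3, -0.9]
finger_gap: 0.0204
```

Call:
servo_tool:
  targets: [0,0,-0.001,0,0,0,0,0,0,-0.002,0,0,0,0,0,0,-0.003,0,0,0,0,0,0,-0.003,0,0,0,0,0,0,-0.003,0,0,0,0]

```text
time: 6.5
tcp_pos: [0.4762, 0.3882, 0.0222]
eef_rot: [-1.393, -0.862, 0.863]
wrist_force: [1.0, -0.1, -1.5]
finger_gap: 0.0199
```

Call:
servo_tool:
  targets: [0,0,-0.001,0,0,0,0,0,0,-0.001,0,0,0,0,0,0,-0.001,0,0,0,0,0,0,-0.001,0,0,0,0,0,0,-0.001,0,0,0,0]

```text
time: 6.92
tcp_pos: [0.4763, 0.3882, 0.0212]
eef_rot: [-1.393, -0.863, 0.863]
wrist_force: [0.5, 1.4, -0.9]
finger_gap: 0.0204
```

Call:
servo_tool:
  targets: [0,0,-0.001,0,0,0,0,0,0,-0.001,0,0,0,0.4,0,0,-0.001,0,0,0,0.6,0,0,-0.001,0,0,0,0.6,0,0,-0.001,0,0,0,0.6]

```text
time: 7.33
tcp_pos: [0.4762, 0.3882, 0.0201]
eef_rot: [-1.393, -0.862, 0.863]
wrist_force: [0.7, 1.0, 0.2]
finger_gap: 0.0515
```

Call:
servo_tool:
  targets: [0,0,0.02,0,0,0,0.6,0,0,0.06,0,0,0,0.6,0,0,0.1,0,0,0,0.8,0,0,0.13,0,0,0,1,0,0,0.15,0,0,0,1]

```text
time: 7.75
tcp_pos: [0.4767, 0.3886, 0.1735]
eef_rot: [-1.393, -0.865, 0.86]
wrist_force: [0.7, -0.0, -0.3]
finger_gap: 0.0841
```

```bash
python3 - <<'E'
from h import *
print(state()['tcp_pos'],state()['eef_rot'],state()['finger_gap'],state()['wrist_force'])
save(camera('scene'),'f_scene');save(camera('wrist'),'f_wrist')
a=cv2.imread('pics/f_scene.png')
cv2.imwrite('pics/f1.png',cv2.resize(a[300:420,390:540],None,fx=5,fy=5,interpolation=cv2.INTER_CUBIC))
W=camera_model('wrist');print(proj(W,[[.478,.388,.0475]]))
import pickle; pickle.dump(W,open('f.pkl','wb'))
E
```

```text
[0.47670491 0.38857926 0.17346435] [-1.39288855 -0.8652082   0.86005846] 0.08406999797887069 [ 0.68055527 -0.04381775 -0.33438955]
[[318.85652759 236.31266537]]
```

View pics/f1.png

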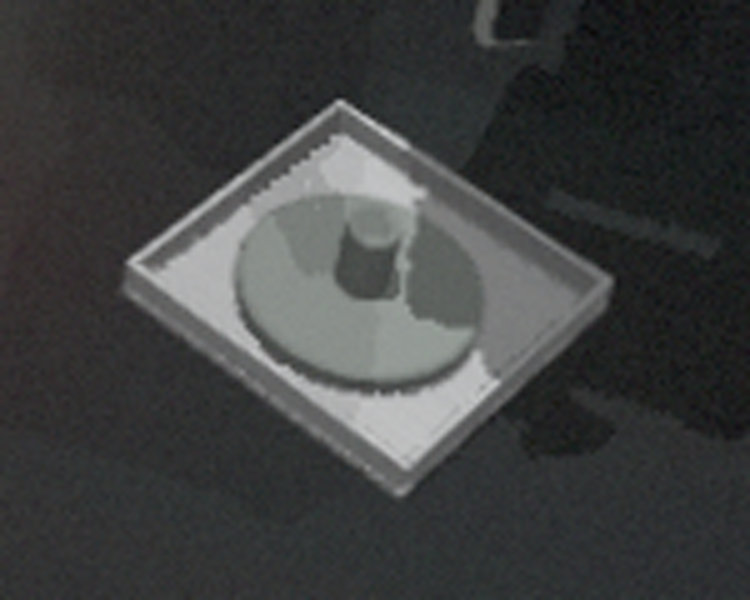

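View pics/f_wrist.png

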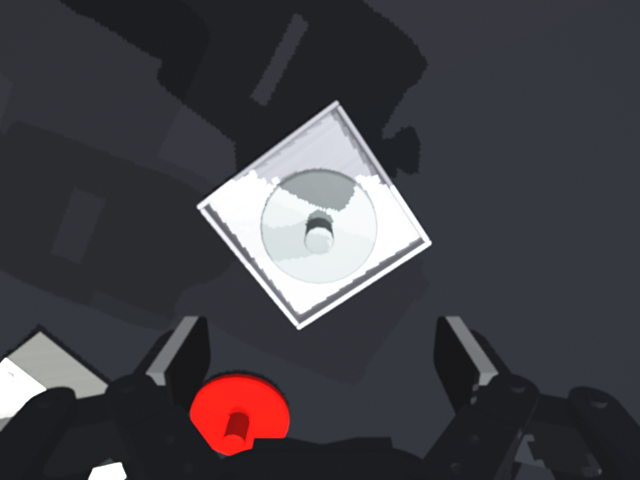

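Call:
servo_tool:
  targets: [0,-0.195,0.02,0,0,0,1,0,-0.195,0.02,0,0,0,1,0,-0.195,0.02,0,0,0,1,0,-0.195,0.02,0,0,0,1,0,-0.195,0.02,0,0,0,1]

```text
time: 8.27
tcp_pos: [0.4764, 0.1913, 0.1932]
eef_rot: [-1.393, -0.866, 0.859]
wrist_force: [0.8, -0.0, 1.1]
finger_gap: 0.0856
```

Call:
servo_tool:
  targets: [-0.03,-0.19,0,0,0,0,1,-0.03,-0.19,0,0,0,0,1,-0.03,-0.19,0,0,0,0,1,-0.03,-0.19,0,0,0,0,1,-0.03,-0.19,0,0,0,0,1]

```text
time: 8.68
tcp_pos: [0.4452, -0.0012, 0.1924]
eef_rot: [-1.392, -0.864, 0.859]
wrist_force: [0.3, 0.2, -0.1]
finger_gap: 0.0852
```

```bash
python3 - <<'E'
from h import *
s=state()
print(s['tcp_pos'],s['eef_rot'],s['q'])
save(camera('wrist'),'g_wrist')
W=camera_model('wrist')
import pickle; pickle.dump(W,open('g.pkl','wb'))
print(proj(W,[[.414,-.155,.1],[.4434,-.1512,.04],[.55,.0565,.073]]))
E
```

```text
[ 0.4451879  -0.001231    0.19242693] [-1.39227333 -0.86401713  0.85908122] [-0.1529524   0.29035434  2.029054    0.00380703  0.82060375 -1.26324043]
[[ 99.49349641 306.25748721]
 [161.88911826 300.80779842]
 [453.53379612 322.64444782]]
```

View pics/g_wrist.png

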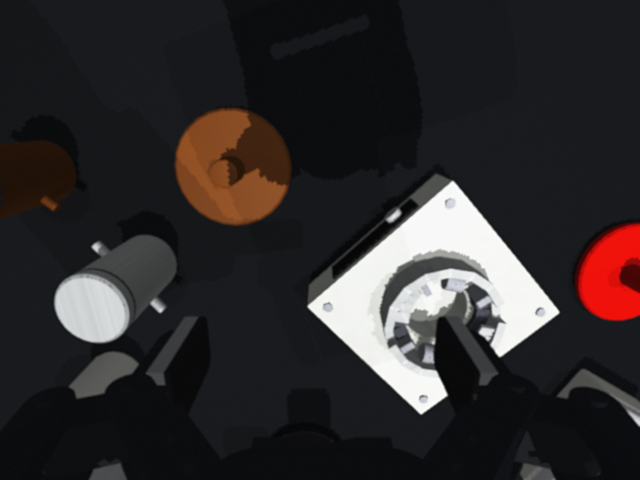

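```bash
python3 - <<'E'
from h import *
import pickle
W=pickle.load(open('g.pkl','rb'))
a=atz(W,(93,308),.1);p=atz(W,(98,248),.04);q=atz(W,(159,305),.04)
print(a,p,q,(p+q)/2,np.degrees(np.arctan2(*(q-p)[[1,0]])),np.linalg.norm(q-p))
im=cv2.imread('pics/g_wrist.png')
cv2.imwrite('pics/g1.png',cv2.resize(im[200:360,40:200],None,fx=3.7,fy=3.7,interpolation=cv2.INTER_CUBIC))
cv2.imwrite('pics/g2.png',cv2.resize(im[170:420,300:570],None,fx=2.4,fy=2.4,interpolation=cv2.INTER_CUBIC))
P=np.array([atz(W,x,.045) for x in [(308,305),(452,181),(559,313),(421,414)]]);print(P)
print([np.degrees(np.arctan2(*(P[(i+1)%4]-P[i])[[1,0]])) for i in range(4)],P.mean(0))
E
```

```text
[ 0.41305581 -0.15991263  0.1       ] [ 0.3809321  -0.17212918  0.04      ] [ 0.44554859 -0.15561252  0.04      ] [ 0.41324035 -0.16387085  0.04      ] 14.33839624441976 0.06669400577002293
[[ 4.99164176e-01 -4.21104804e-02  4.50000000e-02]
 [ 4.56918488e-01  1.00078892e-01  4.50000000e-02]
 [ 6.01581259e-01  1.42904750e-01  4.50000000e-02]
 [ 6.44136143e-01 -4.29775632e-04  4.50000000e-02]]
[np.float64(106.54713808976221), np.float64(16.490821278129065), np.float64(-73.46426341876483), np.float64(-163.95959514723447)] [0.55045002 0.05011085 0.045     ]
```

View pics/g1.png

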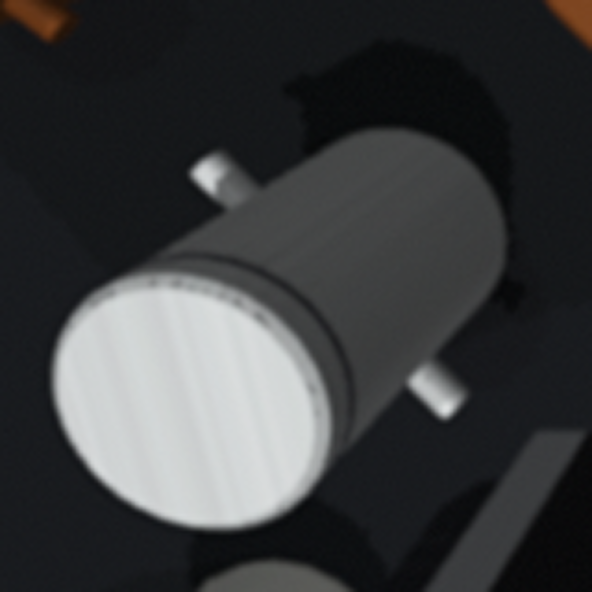

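View pics/g2.png

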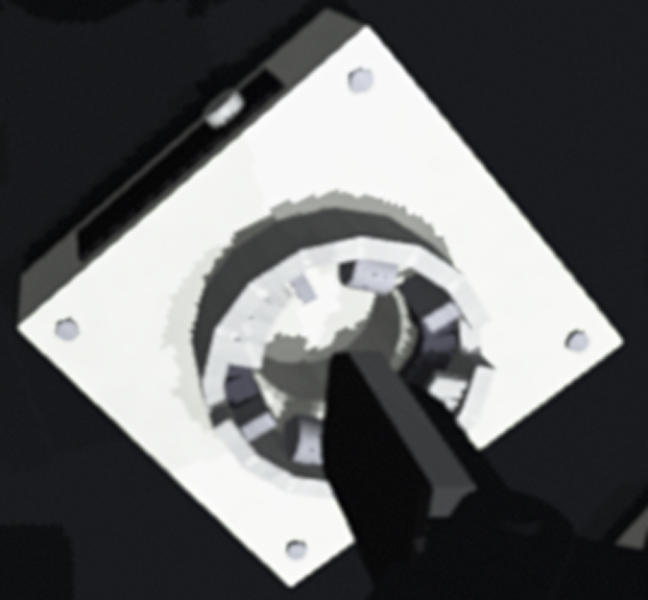

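Call:
servo_tool:
  targets: [-0.031,-0.154,-0.01,0,0,0,1,-0.031,-0.154,-0.02,0,0,0,1,-0.031,-0.154,-0.03,0,0,0,1,-0.031,-0.154,-0.03,0,0,0,1,-0.031,-0.154,-0.03,0,0,0,1]

```text
time: 9.15
tcp_pos: [0.4125, -0.1625, 0.1602]
eef_rot: [-1.393, -0.857, 0.856]
wrist_force: [-0.3, -0.0, 0.4]
finger_gap: 0.0853
```

Call:
servo_tool:
  targets: [0,0,0,0,0,0,1,0,0,0,0,0,0,1,0,0,0,0,0,0,1,0,0,0,0,0,0,1,0,0,0,0,0,0,1]

```text
time: 9.57
tcp_pos: [0.4128, -0.1616, 0.1604]
eef_rot: [-1.393, -0.859, 0.857]
wrist_force: [-0.1, 0.5, 0.5]
finger_gap: 0.0854
```

```bash
python3 - <<'E'
from h import *
s=state()
print(s['tcp_pos'],s['eef_rot'],s['q'],s['qvel'])
W=camera_model('wrist')
save(camera('wrist'),'i_wrist')
R=cv2.Rodrigues(s['eef_rot'])[0];print(R.round(3))
import pickle; pickle.dump(W,open('i.pkl','wb'))
print(proj(W,[[.414,-.155,.1],[.4434,-.1512,.04],[.55,.0565,.073]]))
E
```

```text
[ 0.41281233 -0.16155483  0.1604062 ] [-1.39271774 -0.85905372  0.85722998] [-0.52337118  0.33998404  2.06871022  0.00289999  0.73415154 -1.62890273] [-0.00177957 -0.00107759 -0.00106584  0.00135972 -0.00013369 -0.00086268]
[[ 0.451 -0.    -0.893]
 [ 0.893  0.002  0.451]
 [ 0.002 -1.     0.001]]
[[331.35813609 265.28731278]
 [352.19658541 268.09541085]
 [698.89264342 286.32677906]]
```

View pics/i_wrist.png

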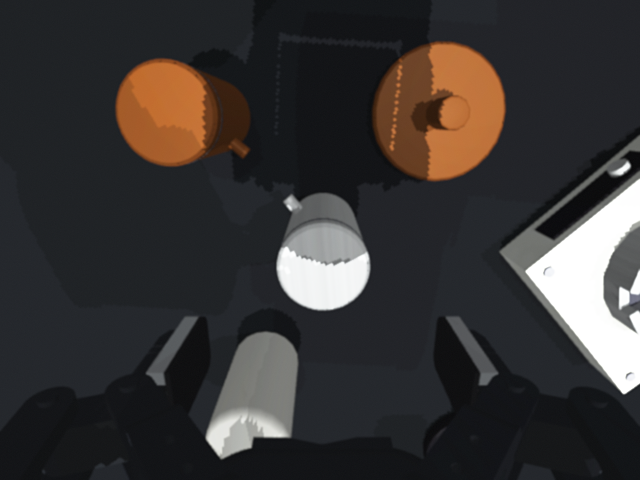

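```bash
python3 - <<'E'
from h import *
import pickle
W=pickle.load(open('i.pkl','rb'))
im=cv2.imread('pics/i_wrist.png')
cv2.imwrite('pics/i1.png',cv2.resize(im[180:330,260:390],None,fx=4,fy=4,interpolation=cv2.INTER_CUBIC))
for p in [(323.5,264.5)]: print(atz(W,p,.1))
print(atz(W,(291,203),.04))
e=[]
th=np.linspace(0,2*np.pi,40)
q=proj(W,[[.4125+.026*np.cos(t),-.159+.026*np.sin(t),.1] for t in th]); print(q.min(0),q.max(0))
E
```

```text
[ 0.41162349 -0.15867395  0.1       ]
[ 0.38169649 -0.16808892  0.04      ]
[276.75360234 220.51288914] [370.61078373 308.46342106]
```

View pics/i1.png

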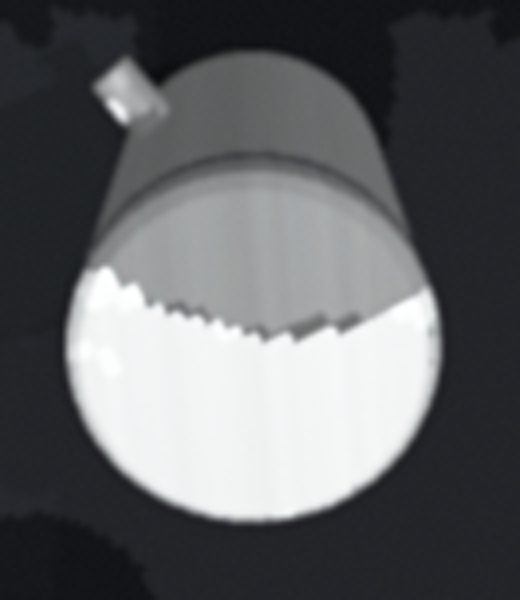

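Call:
servo_tool:
  targets: [-0.001,0.003,-0.02,0,0,0,1,-0.001,0.003,-0.05,0,0,0,1,-0.001,0.003,-0.075,0,0,0,1,-0.001,0.003,-0.095,0,0,0,1,-0.001,0.003,-0.097,0,0,0,1]

```text
time: 10.03
tcp_pos: [0.411, -0.1576, 0.0611]
eef_rot: [-1.389, -0.858, 0.859]
wrist_force: [0.2, 0.8, 0.2]
finger_gap: 0.0858
```

```bash
python3 - <<'E'
from h import *
s=state()
print(s['tcp_pos'],s['qvel'].round(4),s['wrist_force'])
save(camera('wrist'),'j_wrist')
E
```

```text
[ 0.41099683 -0.15760159  0.06110296] [-0.0007 -0.0162 -0.0213  0.0014  0.0294 -0.0022] [0.21879375 0.77353845 0.1603442 ]
```

View pics/j_wrist.png

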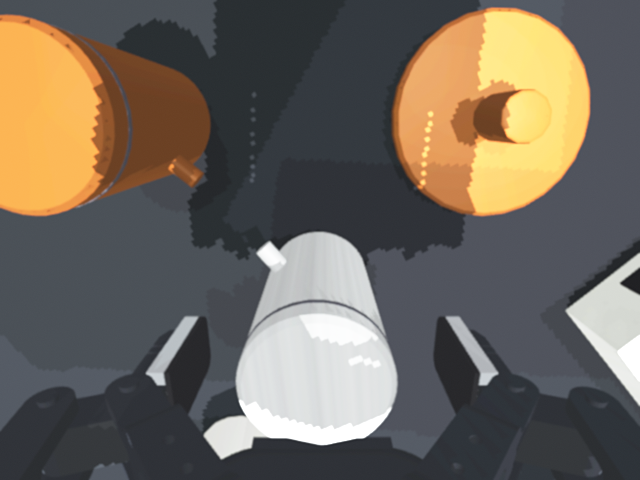

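Call:
servo_tool:
  targets: [-0.0007,-0.0014,0.002,0,0,0,1,-0.0007,-0.0014,0.002,0,0,0,0.2,-0.0007,-0.0014,0.002,0,0,0,0,-0.0007,-0.0014,0.002,0,0,0,0,-0.0007,-0.0014,0.002,0,0,0,0]

```text
time: 10.5
tcp_pos: [0.4111, -0.1596, 0.0656]
eef_rot: [-1.392, -0.859, 0.858]
wrist_force: [-2.3, -0.0, 14.7]
finger_gap: 0.0507
```

Call:
servo_tool:
  targets: [0,0,0,0,0,0,0,0,0,0,0,0,0,0,0,0,0,0,0,0,0,0,0,0.005,0,0,0,0,0,0,0.02,0,0,0,0]

```text
time: 10.92
tcp_pos: [0.4104, -0.1592, 0.0848]
eef_rot: [-1.389, -0.858, 0.859]
wrist_force: [0.1, -0.2, -2.0]
finger_gap: 0.0503
```

Call:
servo_tool:
  targets: [0,0,0.03,0,0,0,0,0,0,0.07,0,0,0,0,0,0,0.1,0,0,0,0,0,0,0.12,0,0,0,0,0,0,0.12,0,0,0,0]

```text
time: 11.33
tcp_pos: [0.4114, -0.1597, 0.2085]
eef_rot: [-1.395, -0.861, 0.857]
wrist_force: [0.3, -0.2, -1.8]
finger_gap: 0.0501
```

```bash
python3 - <<'E'
from h import *
s=state()
print(s['tcp_pos'],s['eef_rot'],s['qvel'].round(4),s['finger_gap'])
save(camera('wrist'),'k_wrist')
E
```

```text
[ 0.41141298 -0.15970765  0.20854895] [-1.39463525 -0.86099688  0.85736334] [-0.0011  0.0694  0.0732 -0.0005 -0.1075  0.0005] 0.05007724087593151
```

View pics/k_wrist.png

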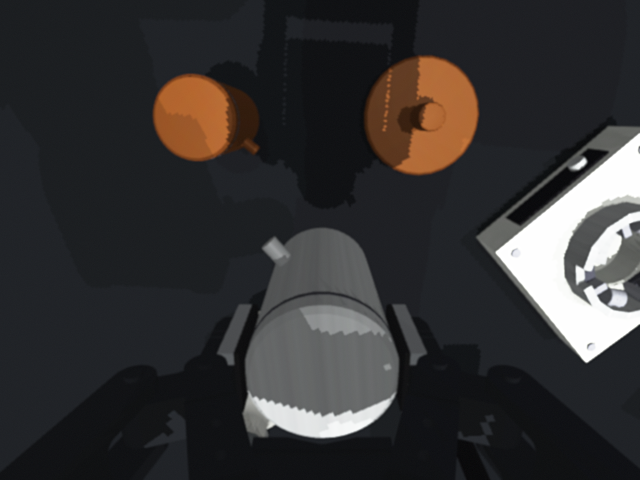

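Call:
servo_tool:
  targets: [0.02,0.027,0,0,0,0.108,0,0.04,0.055,0,0,0,0.216,0,0.06,0.082,0,0,0,0.324,0,0.08,0.11,0,0,0,0.432,0,0.09,0.125,0,0,0,0.54,0]

```text
time: 11.8
tcp_pos: [0.5017, -0.0319, 0.2045]
eef_rot: [-1.166, -1.266, 1.267]
wrist_force: [-0.2, -0.1, -2.4]
finger_gap: 0.0502
```

Call:
servo_tool:
  targets: [0.02,0.027,0,0,0,0.108,0,0.04,0.055,0,0,0,0.216,0,0.06,0.082,0,0,0,0.324,0,0.08,0.11,0,0,0,0.432,0,0.09,0.125,0,0,0,0.53,0]

```text
time: 12.22
tcp_pos: [0.5926, 0.0959, 0.202]
eef_rot: [-0.844, -1.643, 1.648]
wrist_force: [-0.5, -0.2, -2.1]
finger_gap: 0.0501
```

Call:
servo_tool:
  targets: [0,0,0,0,0,0,0,0,0,0,0,0,0,0,0,0,0,0,0,0,0,0,0,0,0,0,0,0,0,0,0,0,0,0,0]

```text
time: 12.63
tcp_pos: [0.5922, 0.0949, 0.2018]
eef_rot: [-0.846, -1.641, 1.646]
wrist_force: [0.1, 0.5, -2.7]
finger_gap: 0.0507
```

```bash
python3 - <<'E'
from h import *
s=state()
print(s['tcp_pos'],s['eef_rot'],s['qvel'].round(4),s['finger_gap'],s['q'])
print(cv2.Rodrigues(s['eef_rot'])[0].round(3))
W=camera_model('wrist')
save(camera('wrist'),'l_wrist');save(camera('scene'),'l_scene');save(camera('side'),'l_side')
import pickle; pickle.dump((W,s),open('l.pkl','wb'))
E
```

```text
[0.59215837 0.09490727 0.20184093] [-0.84554894 -1.64105852  1.64635946] [ 0.001  -0.0042 -0.0061  0.0013  0.0013 -0.0036] 0.05069816148073144 [ 4.83843356e-02  4.87968143e-01  1.65253236e+00  1.18656603e-03
  1.00851647e+00 -2.13746217e+00]
[[-0.576 -0.007 -0.817]
 [ 0.817  0.001 -0.576]
 [ 0.005 -1.     0.006]]
```

View pics/l_wrist.png

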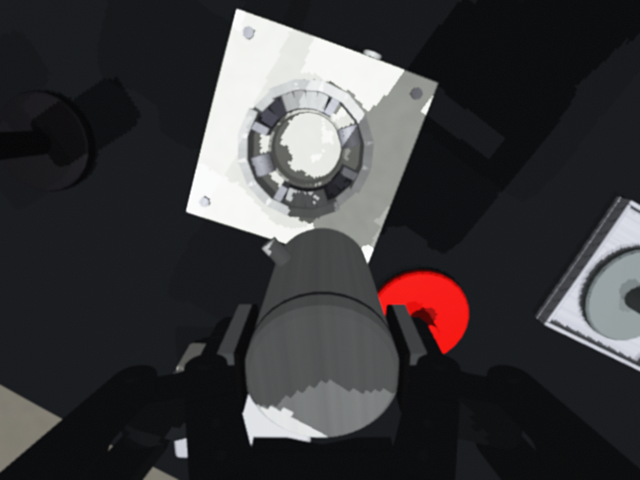

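View pics/l_scene.png

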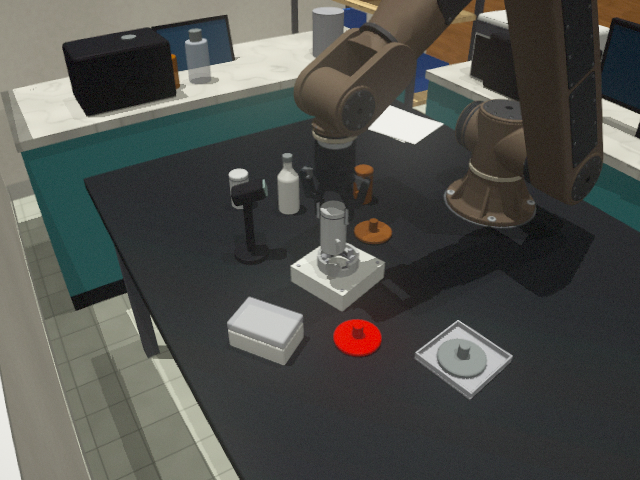

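View pics/l_side.png

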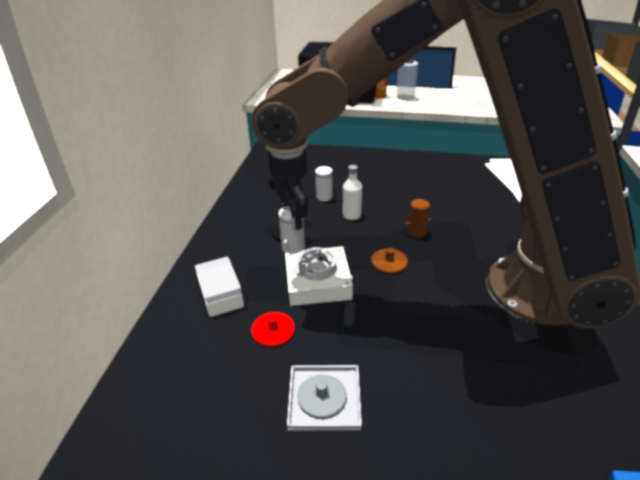

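```bash
python3 - <<'E'
from h import *
im=cv2.imread('pics/l_wrist.png')
cv2.imwrite('pics/l1.png',cv2.resize(im[0:280,180:450],None,fx=2.1*1,fy=2.1,interpolation=cv2.INTER_CUBIC))
cv2.imwrite('pics/l2.png',cv2.resize(im[70:230,230:390],None,fx=3.7,fy=3.7,interpolation=cv2.INTER_CUBIC))
cv2.imwrite('pics/l3.png',cv2.resize(im[225:440,235:410],None,fx=2.7,fy=2.7,interpolation=cv2.INTER_CUBIC))
E
```

```text
(no output)
```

View pics/l1.png

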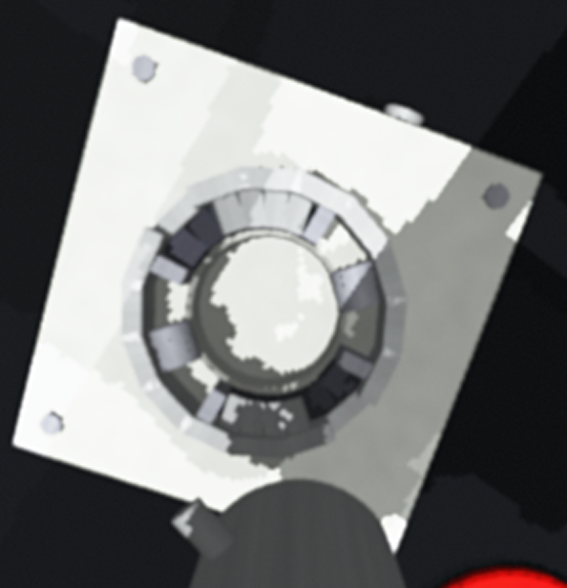

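View pics/l2.png

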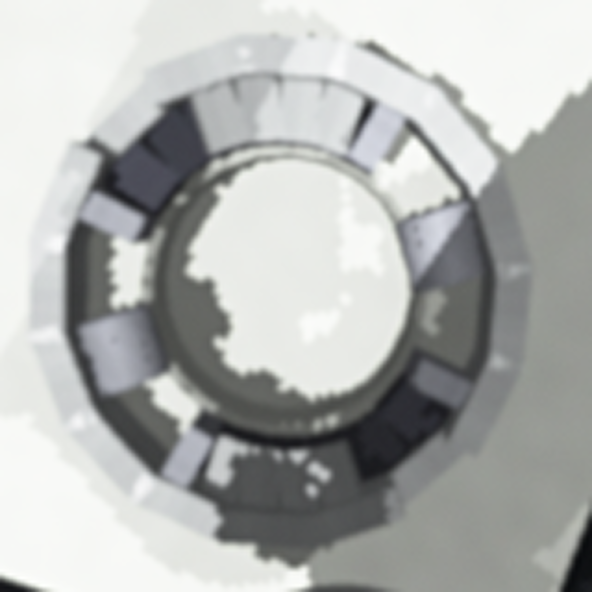

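View pics/l3.png

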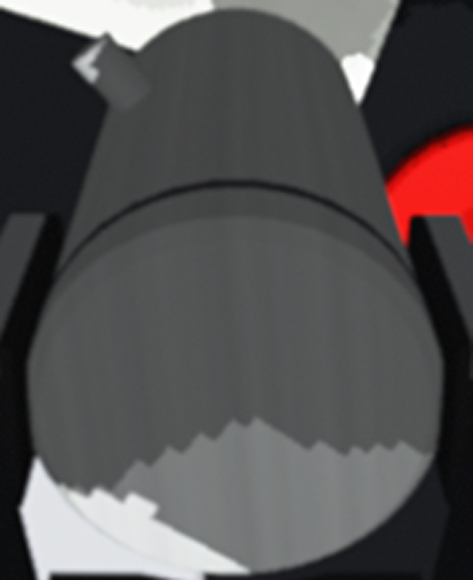

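```bash
cat > fit.py <<'E'
from h import *
import pickle,sys
from scipy.optimize import least_squares
W,s=pickle.load(open('l.pkl','rb'))
c=[(180+118/2.1,18/2.1),(180+542/2.1,175/2.1),(180+13/2.1,445/2.1)]
P=np.array([atz(W,p,.045) for p in c]);print(P)
sq=np.array([[-.075,-.075],[-.075,.075],[.075,-.075]])
# TL is? find by fit over yaw options
def pts(x):
    cs,sn=np.cos(x[2]),np.sin(x[2]);R=np.array([[cs,-sn],[sn,cs]])
    return R
best=None
import itertools
for k in range(4):
    loc=np.array([[-.075,-.075],[-.075,.075],[.075,-.075]])
    f=lambda x:(proj(W,np.c_[ (loc*np.array([1,1]))@pts(x).T+x[:2],np.full(3,.045)])-np.array(c)).ravel()
    for flip in (1,-1):
        l2=loc*np.array([1,flip])
        f=lambda x:(proj(W,np.c_[l2@pts(x).T+x[:2],np.full(3,.045)])-np.array(c)).ravel()
        r=least_squares(f,[.55,.053,np.radians(16.3+90*k)])
        if best is None or r.cost<best.cost: best=r
print(best.x[:2],np.degrees(best.x[2])%90,best.cost)
H=best.x[:2];yaw=np.radians(np.degrees(best.x[2])%90)
im=cv2.imread('pics/l_wrist.png')
def circ(c,r,z,col):
    t=np.linspace(0,2*np.pi,120)
    q=proj(W,np.c_[c[0]+r*np.cos(t),c[1]+r*np.sin(t),np.full(120,z)])*4
    cv2.polylines(big,[q.astype(int)],True,col,1)
big=cv2.resize(im,None,fx=4,fy=4,interpolation=cv2.INTER_CUBIC)
circ(H,.046,.073,(0,0,255));circ(H,.0395,.073,(0,255,0));circ(H,.027,.015,(255,0,0));circ(H,.027,.045,(255,255,0))
for a in (60,240):
    A=yaw+np.radians(a); q=proj(W,[[H[0]+r*np.cos(A),H[1]+r*np.sin(A),.073] for r in(.03,.05)])*4
    cv2.line(big,tuple(q[0].astype(int)),tuple(q[1].astype(int)),(0,0,255),2)
cv2.imwrite('pics/'+sys.argv[1]+'.png',cv2.resize(big[60*4:230*4,220*4:400*4],(720,680))[:600])
# canister
T=s['tcp_pos']
zt=T[2]-.0645+.1
L=(235+28/2.7,235+443/2.7)
for r in (0,):
    cc=atz(W,((L[0]+L[1])/2,225+390/2.7),zt);print('top approx',cc,'tcp',T)
def fe(x):
    # silhouette extremes of top ellipse: left,right cols, bottom row
    t=np.linspace(0,2*np.pi,120);q=proj(W,np.c_[x[0]+.026*np.cos(t),x[1]+.026*np.sin(t),np.full(120,zt)])
    return [q[:,0].min()-(235+28/2.7),q[:,0].max()-(235+443/2.7),q[:,1].max()-(225+573/2.7),q[:,1].min()-(225+213/2.7)]
r=least_squares(fe,T[:2]);print('can top',r.x,r.fun)
R=cv2.Rodrigues(s['eef_rot'])[0];print('offset tool x,z',R[:,0]@np.r_[r.x-T[:2],0],R[:,2]@np.r_[r.x-T[:2],0])
def fb(x):
    t=np.linspace(0,2*np.pi,120);q=proj(W,np.c_[x[0]+.026*np.cos(t),x[1]+.026*np.sin(t),np.full(120,zt-.1)])
    return [q[:,1].min()-(225+8/2.7), 0.3*(q[np.argmin(q[:,1]),0]-(235+237/2.7))]
rb=least_squares(fb,T[:2]);print('can bottom',rb.x,rb.fun)
p=atz(W,(235+92/2.7,225+55/2.7),zt-.06);print('pin tip',p,np.degrees(np.arctan2(*(p[:2]-(r.x*.4+rb.x*.6))[[1,0]])),np.linalg.norm(p[:2]-rb.x))
E
python3 fit.py l4
```

```text
[[ 0.49974631 -0.04068578  0.045     ]
 [ 0.45711013  0.10393509  0.045     ]
 [ 0.64407909  0.0028506   0.045     ]]
[0.55040937 0.05308416] 16.592289326683932 0.6214484721320532
top approx [0.59108001 0.09513238 0.23734093] tcp [0.59215837 0.09490727 0.20184093]
can top [0.59306521 0.09655586] [-3.57261563  3.57727242  2.0976216  -1.08801755]
offset tool x,z 0.0008243194911498926 -0.001691349951809608
can bottom [0.59500209 0.09863426] [1.42108547e-13 3.41060513e-14]
pin tip [0.58571434 0.06251702 0.17734093] -103.56386394805521 0.03729232410089107
```

View pics/l4.png

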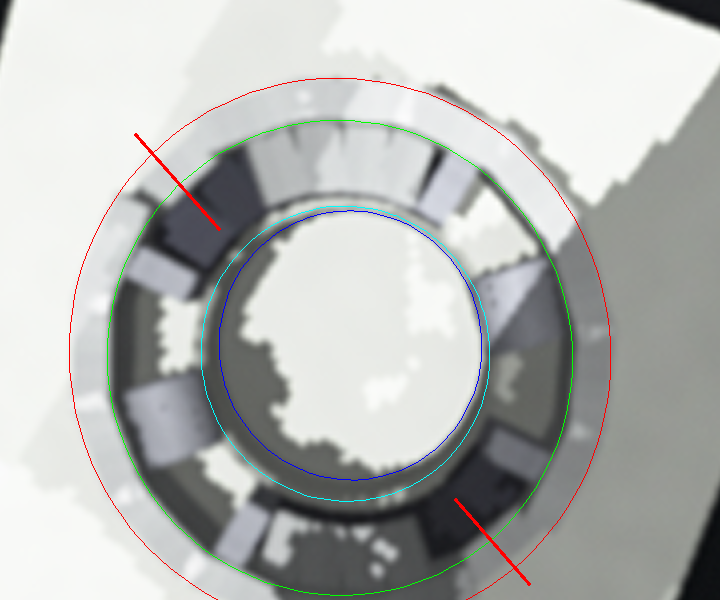

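```bash
cat > fit2.py <<'E'
from h import *
import pickle
from scipy.optimize import least_squares
W,s=pickle.load(open('l.pkl','rb'));T=s['tcp_pos'];R=cv2.Rodrigues(s['eef_rot'])[0]
t=np.linspace(0,2*np.pi,200)
def circ(c,R,h): # h along canister axis down from top
    return proj(W,c[:,None].T+.026*(np.outer(np.cos(t),R[:,0])+np.outer(np.sin(t),R[:,2]))+h*R[:,1])
def f(x,full=False):
    c=T+R[:,0]*x[0]+R[:,2]*x[1]+np.array([0,0,x[2]])
    Rt=cv2.Rodrigues(R[:,0]*x[3])[0]@R
    q=circ(c,Rt,0);b=circ(c,Rt,.1)
    r=[q[:,0].min()-(235+28/2.7),q[:,0].max()-(235+443/2.7),q[:,1].max()-(225+573/2.7),q[:,1].min()-(225+213/2.7),b[:,1].min()-(225+8/2.7)]
    if full: return r,c,c+.1*Rt[:,1],Rt
    return r+[x[3]*100]  # prior 0.01 rad=1px
r=least_squares(f,[0,0,.034,0]);print(r.x);
a=f(r.x,True);print(np.round(a[0],2),a[1],a[2],T)
Rt=a[3]
pinc=a[2]-.04*Rt[:,1]
for ang in np.radians(np.arange(-110,-95,3)):
    pass
p=atz(W,(235+92/2.7,225+55/2.7),pinc[2]);print('pin',np.degrees(np.arctan2(*(p-pinc)[[1,0]])),np.linalg.norm(p-pinc))
E
python3 fit2.py
```

```text
[ 0.00082247 -0.00463838  0.03094329 -0.0138591 ]
[-0.36  0.36 -0.63  0.81 -0.47] [0.59547423 0.09825326 0.23276162] [0.5958603  0.09911654 0.13276609] [0.59215837 0.09490727 0.20184093]
pin -103.26289608156588 0.03693707146459213
```

Call:
servo_tool:
  targets: [-0.015,-0.015,-0.01,0,-0.007,0,0,-0.03,-0.03,-0.025,0,-0.007,0,0,-0.0446,-0.0448,-0.04,0,-0.007,0,0,-0.0446,-0.0448,-0.045,0,-0.007,0,0,-0.0446,-0.0448,-0.045,0,-0.007,0,0]

```text
time: 13.2
tcp_pos: [0.5472, 0.0497, 0.1566]
eef_rot: [-0.852, -1.645, 1.644]
wrist_force: [0.5, 0.7, -1.8]
finger_gap: 0.0507
```

Call:
servo_tool:
  targets: [0,0,0,0,0,0,0,0,0,0,0,0,0,0,0,0,0,0,0,0,0,0,0,0,0,0,0,0,0,0,0,0,0,0,0]

```text
time: 13.62
tcp_pos: [0.5475, 0.05, 0.1569]
eef_rot: [-0.853, -1.646, 1.645]
wrist_force: [-0.4, 1.0, -2.6]
finger_gap: 0.0506
```

```bash
python3 - <<'E'
from h import *
s=state()
print(s['tcp_pos'],s['eef_rot'],s['qvel'].round(4))
print(cv2.Rodrigues(s['eef_rot'])[0].round(3))
W=camera_model('wrist')
for n in['wrist','scene','side']: save(camera(n),'m_'+n)
import pickle; pickle.dump((W,s),open('m.pkl','wb'))
a=cv2.imread('pics/m_scene.png');cv2.imwrite('pics/m1.png',cv2.resize(a[190:310,285:390],None,fx=5,fy=5,interpolation=cv2.INTER_CUBIC))
a=cv2.imread('pics/m_side.png');cv2.imwrite('pics/m2.png',cv2.resize(a[190:310,270:370],None,fx=5,fy=5,interpolation=cv2.INTER_CUBIC))
E
```

```text
[0.54753377 0.04999608 0.15690408] [-0.85252222 -1.64554867  1.64460635] [-0.0018  0.0024  0.0066  0.0004 -0.0013  0.0004]
[[-0.576 -0.    -0.817]
 [ 0.817  0.001 -0.576]
 [ 0.001 -1.    -0.   ]]
```

View pics/m1.png

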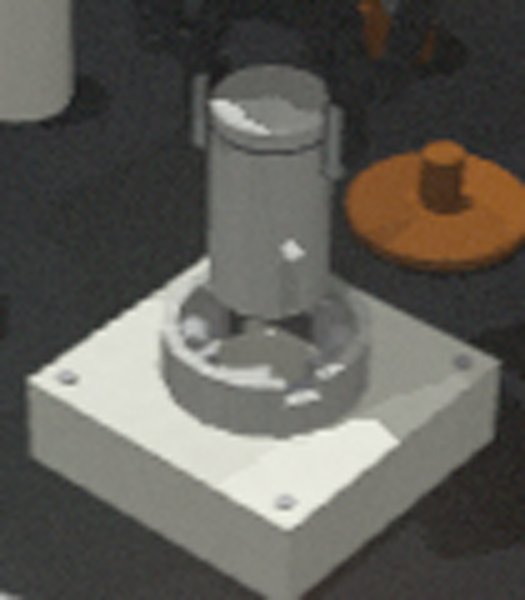

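View pics/m2.png

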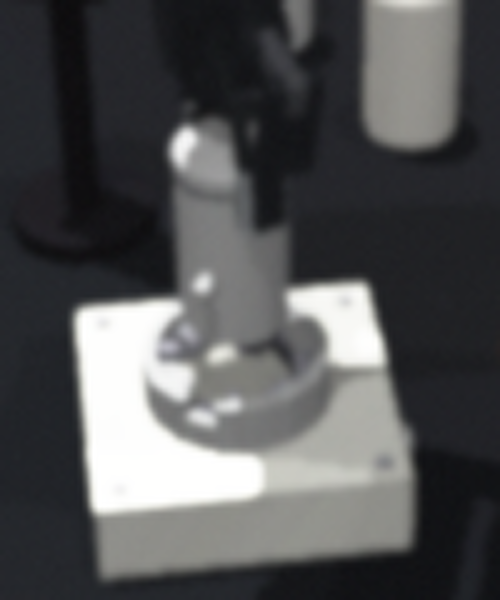

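View pics/m_wrist.png

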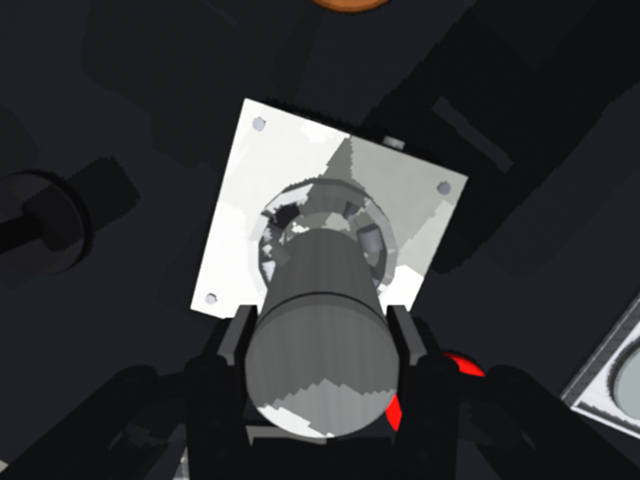

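```bash
cat > ov.py <<'E'
from h import *
def overlay(cm,img,H,C,zb,box,k,out,axis=(0,0,1)):
    x,y,w,h=box
    big=cv2.resize(cv2.imread(img)[y:y+h,x:x+w],None,fx=k,fy=k,interpolation=cv2.INTER_CUBIC)
    t=np.linspace(0,2*np.pi,200)
    def circ(c,r,z,col):
        q=(proj(cm,np.c_[c[0]+r*np.cos(t),c[1]+r*np.sin(t),np.full(200,z)])-[x,y]+.5)*k-.5
        cv2.polylines(big,[q.astype(int)],True,col,1); return q
    circ(H,.046,.073,(0,0,255));circ(H,.046,.045,(0,0,255))
    a=circ(C,.026,zb,(0,255,0));b=circ(C,.026,zb+.1,(0,255,0))
    for i in(a[:,0].argmin(),a[:,0].argmax()): cv2.line(big,tuple(a[i].astype(int)),tuple(b[i].astype(int)),(0,255,0),1)
    q=(proj(cm,[[H[0]+.075*np.sqrt(2)*np.cos(np.radians(16.5+45+90*i)),H[1]+.075*np.sqrt(2)*np.sin(np.radians(16.5+45+90*i)),.045] for i in range(4)])-[x,y]+.5)*k
    cv2.polylines(big,[q.astype(int)],True,(255,0,255),1)
    cv2.imwrite(out,big)
if __name__=='__main__':
    S=camera_model('scene');D=camera_model('side')
    overlay(S,'pics/m_scene.png',(.5500,.0560),(.5500,.0560),.0885,(285,195,105,100),6,'pics/m3.png')
    overlay(D,'pics/m_side.png',(.5484,.0558),(.5484,.0558),.0885,(280,205,90,90),6,'pics/m4.png')
E
python3 ov.py
```

```text
(no output)
```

View pics/m3.png

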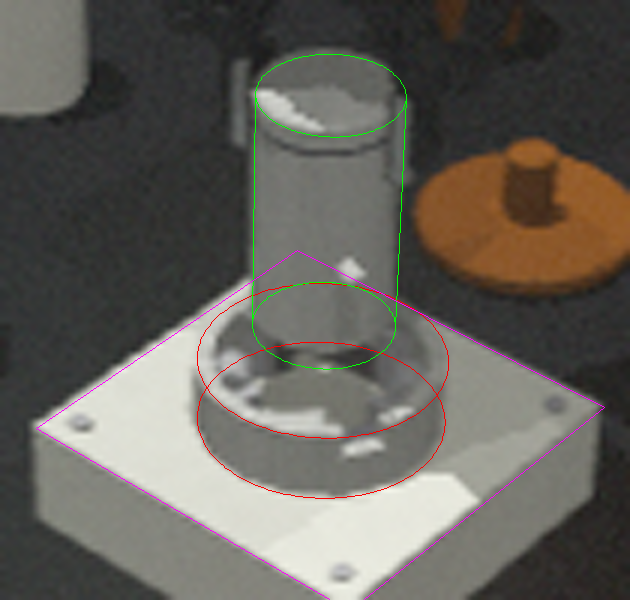

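View pics/m4.png

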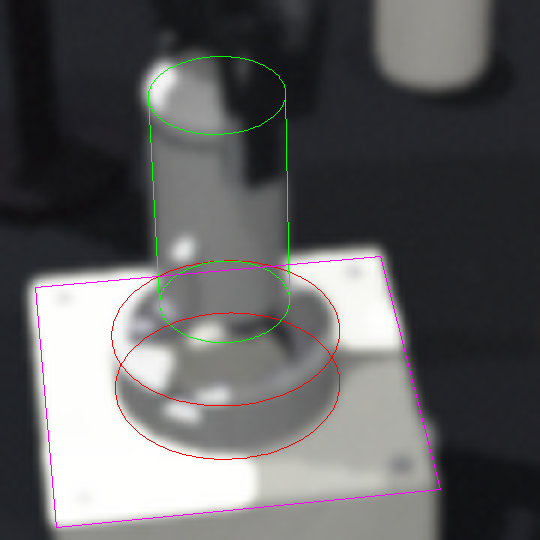

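Call:
servo_tool:
  targets: [0.001,0.001,-0.003,0,0,0,0,0.001,0.001,-0.008,0,0,0,0,0.001,0.001,-0.013,0,0,0,0,0.001,0.001,-0.018,0,0,0,0,0.001,0.001,-0.018,0,0,0,0]

```text
time: 14.18
tcp_pos: [0.5478, 0.0509, 0.1374]
eef_rot: [-0.85, -1.644, 1.645]
wrist_force: [0.4, -0.2, -2.2]
finger_gap: 0.0502
```

Call:
servo_tool:
  targets: [0,0,-0.002,0,0,0,0,0,0,-0.004,0,0,0,0,0,0,-0.006,0,0,0,0,0,0,-0.008,0,0,0,0,0,0,-0.008,0,0,0,0]

```text
time: 14.6
tcp_pos: [0.5477, 0.0509, 0.129]
eef_rot: [-0.85, -1.644, 1.645]
wrist_force: [-0.3, 0.5, -2.2]
finger_gap: 0.0507
```

Call:
servo_tool:
  targets: [0.0007,0,-0.002,0,0,0,0,0.0007,0,-0.004,0,0,0,0,0.0007,0,-0.006,0,0,0,0,0.0007,0,-0.008,0,0,0,0,0.0007,0,-0.008,0,0,0,0]

```text
time: 15.02
tcp_pos: [0.5485, 0.051, 0.1214]
eef_rot: [-0.85, -1.644, 1.645]
wrist_force: [0.4, 1.3, 0.6]
finger_gap: 0.0503
```

```bash
python3 - <<'E'
from h import *
s=state()
print(s['time'],s['tcp_pos'],s['wrist_force'],s['wrist_torque'])
E
```

```text
15.0167 [0.54848066 0.05099473 0.12139074] [0.44667598 1.26307273 0.56734096] [0.24771125 0.1354546  0.04628302]
```

Call:
servo_tool:
  targets: [0,0,-0.002,0,0,0,0,0,0,-0.004,0,0,0,0,0,0,-0.006,0,0,0,0,0,0,-0.008,0,0,0,0,0,0,-0.008,0,0,0,0]

```text
time: 15.43
tcp_pos: [0.5486, 0.0511, 0.1136]
eef_rot: [-0.851, -1.645, 1.645]
wrist_force: [0.2, 0.9, -1.0]
finger_gap: 0.0506
```

```bash
python3 - <<'E'
from h import *
s=state()
print(s['time'],s['tcp_pos'],s['wrist_force'],s['wrist_torque'])
E
```

```text
15.4333 [0.54855805 0.05111389 0.11356919] [ 0.19999784  0.92125635 -0.99811653] [0.39291316 0.03092714 0.03209167]
```

```bash
python3 - <<'E'
from h import *
for n in['wrist','scene','side']: save(camera(n),'n_'+n)
a=cv2.imread('pics/n_scene.png');b=cv2.imread('pics/n_side.png')
f=lambda a,x,y:cv2.resize(a[y:y+100,x:x+80],None,fx=5,fy=5,interpolation=cv2.INTER_CUBIC)
cv2.imwrite('pics/n1.png',np.hstack([f(a,300,200),f(b,280,195)]))
E
```

```text
(no output)
```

View pics/n1.png

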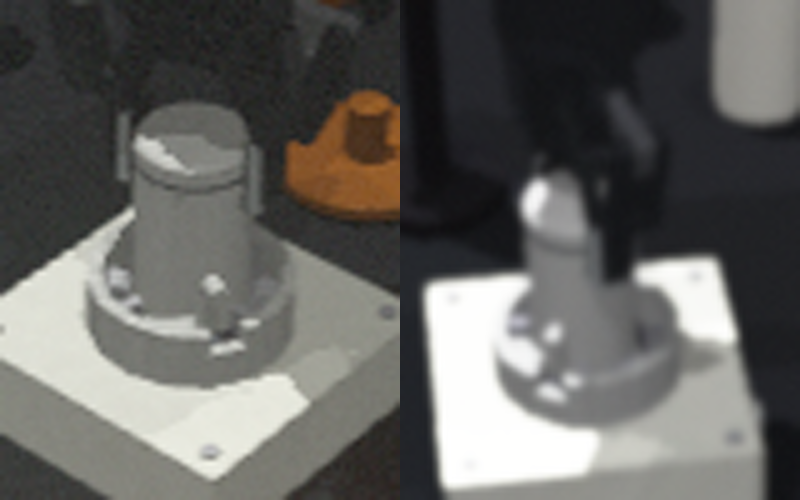

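View pics/n_wrist.png

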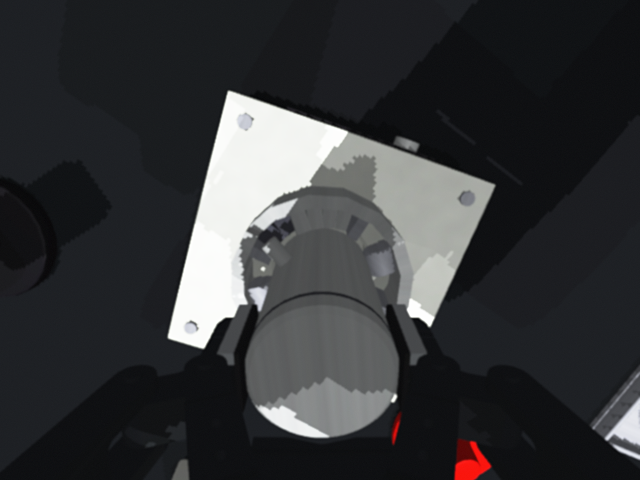

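Call:
servo_tool:
  targets: [0,0,-0.002,0,0,0,0,0,0,-0.004,0,0,0,0,0,0,-0.006,0,0,0,0,0,0,-0.007,0,0,0,0,0,0,-0.007,0,0,0,0]

```text
time: 16.0
tcp_pos: [0.5488, 0.0511, 0.1066]
eef_rot: [-0.851, -1.645, 1.645]
wrist_force: [-1.0, 1.9, 3.6]
finger_gap: 0.0504
```

```bash
python3 - <<'E'
from h import *
s=state()
print(s['time'],s['tcp_pos'],s['wrist_force'],s['wrist_torque'])
E
```

```text
16.0 [0.54877669 0.05110401 0.10664884] [-0.96587013  1.88617417  3.56397033] [0.31335741 0.18275483 0.03970965]
```

Call:
servo_tool:
  targets: [0,0,-0.002,0,0,0,0,0,0,-0.004,0,0,0,0,0,0,-0.006,0,0,0,0,0,0,-0.007,0,0,0,0,0,0,-0.007,0,0,0,0]

```text
time: 16.42
tcp_pos: [0.5488, 0.0511, 0.1]
eef_rot: [-0.851, -1.645, 1.645]
wrist_force: [-1.6, 0.9, 3.3]
finger_gap: 0.0504
```

```bash
python3 - <<'E'
from h import *
s=state()
print(s['time'],s['tcp_pos'],s['wrist_force'],s['wrist_torque'])
E
```

```text
16.4167 [0.54878607 0.05108581 0.099962  ] [-1.55680619  0.94989375  3.28095205] [0.20736918 0.35390945 0.01887768]
```

Call:
servo_tool:
  targets: [0,0,-0.002,0,0,0,0,0,0,-0.004,0,0,0,0,0,0,-0.005,0,0,0,0,0,0,-0.006,0,0,0,0,0,0,-0.006,0,0,0,0]

```text
time: 16.83
tcp_pos: [0.5488, 0.051, 0.0943]
eef_rot: [-0.852, -1.645, 1.645]
wrist_force: [-1.7, 0.9, 4.8]
finger_gap: 0.0504
```

```bash
python3 - <<'E'
from h import *
s=state()
print(s['time'],s['tcp_pos'],s['wrist_force'],s['wrist_torque'])
for n in['wrist','scene','side']: save(camera(n),'o_'+n)
a=cv2.imread('pics/o_scene.png');b=cv2.imread('pics/o_side.png')
f=lambda a,x,y:cv2.resize(a[y:y+100,x:x+80],None,fx=5,fy=5,interpolation=cv2.INTER_CUBIC)
cv2.imwrite('pics/o1.png',np.hstack([f(a,300,200),f(b,280,195)]))
E
```

```text
16.8333 [0.54875264 0.05102314 0.09428771] [-1.69078909  0.92523806  4.83658796] [0.15343704 0.38963903 0.050136  ]
```

View pics/o1.png

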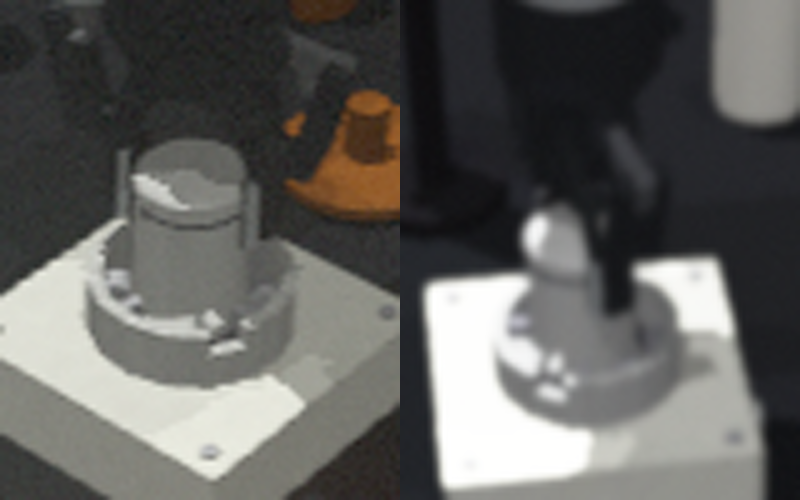

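View pics/o_wrist.png

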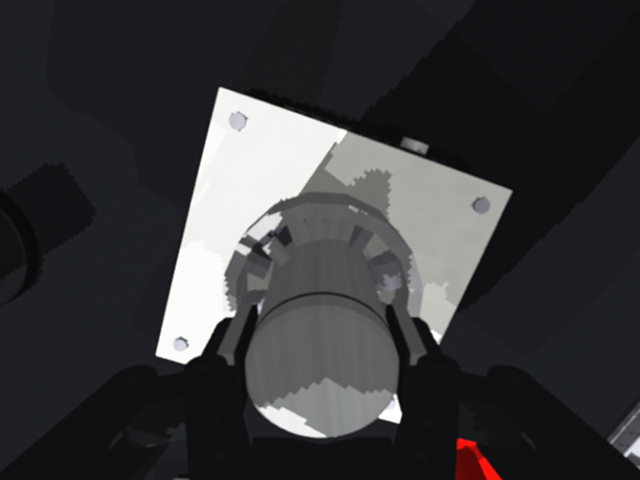

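Call:
servo_tool:
  targets: [0,0,-0.001,0,0,0,0,0,0,-0.002,0,0,0,0,0,0,-0.003,0,0,0,0,0,0,-0.004,0,0,0,0,0,0,-0.005,0,0,0,0]

```text
time: 17.4
tcp_pos: [0.5488, 0.051, 0.0899]
eef_rot: [-0.852, -1.646, 1.645]
wrist_force: [-3.6, 1.0, 12.9]
finger_gap: 0.0495
```

```bash
python3 - <<'E'
from h import *
s=state()
print(s['time'],s['tcp_pos'],s['wrist_force'],s['wrist_torque'])
E
```

```text
17.4 [0.5488406  0.05103345 0.08985985] [-3.64427534  0.98078655 12.93277505] [0.31109205 0.71310777 0.06873996]
```

Call:
servo_tool:
  targets: [0,0,-0.001,0,0,0,0,0,0,-0.002,0,0,0,0,0,0,-0.002,0,0,0,0,0,0,-0.002,0,0,0,0,0,0,-0.002,0,0,0,0]

```text
time: 17.82
tcp_pos: [0.5489, 0.0511, 0.0888]
eef_rot: [-0.853, -1.646, 1.645]
wrist_force: [-4.0, 1.0, 14.2]
finger_gap: 0.0506
```

```bash
python3 - <<'E'
from h import *
s=state()
print(s['time'],s['tcp_pos'],s['wrist_force'],s['wrist_torque'])
for n in['wrist','scene','side']: save(camera(n),'p_'+n)
a=cv2.imread('pics/p_scene.png');b=cv2.imread('pics/p_side.png')
f=lambda a,x,y:cv2.resize(a[y:y+100,x:x+80],None,fx=5,fy=5,interpolation=cv2.INTER_CUBIC)
cv2.imwrite('pics/p1.png',np.hstack([f(a,300,200),f(b,280,195)]))
E
```

```text
17.8167 [0.54892209 0.05107421 0.08881483] [-4.024599    1.04171507 14.22792069] [0.40278504 0.89718385 0.0898699 ]
```

View pics/p1.png

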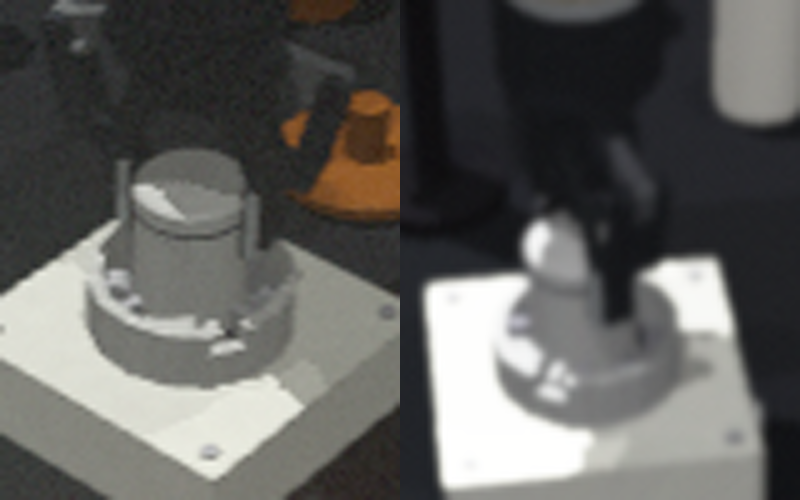

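View pics/p_wrist.png

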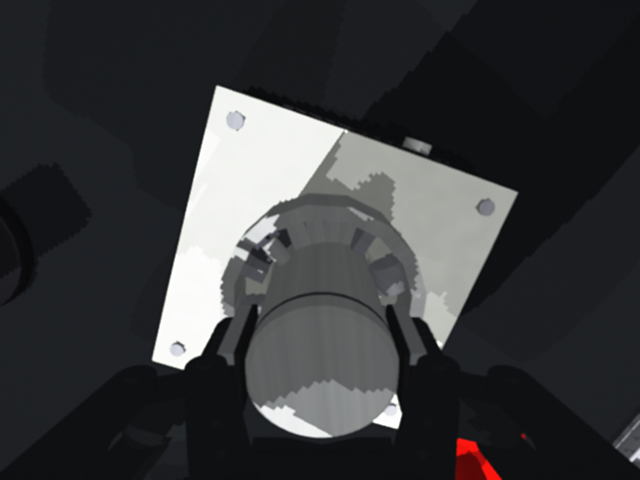

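```bash
python3 - <<'E'
from h import *
from ov import overlay
S=camera_model('scene');D=camera_model('side')
for i,zb in enumerate((.025,.035)):
    overlay(S,'pics/p_scene.png',(.5492,.0560),(.5492,.0560),zb,(305,220,70,60),9,'pics/p%d.png'%(3+i))
    overlay(D,'pics/p_side.png',(.5484,.0558),(.5484,.0558),zb,(285,225,70,60),9,'pics/p%d.png'%(5+i))
a=[cv2.imread('pics/p%d.png'%k) for k in(3,4,5,6)]
cv2.imwrite('pics/p7.png',cv2.resize(np.vstack([np.hstack(a[:2]),np.hstack(a[2:])]),(800,686))[:600])
E
```

```text
(no output)
```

View pics/p3.png

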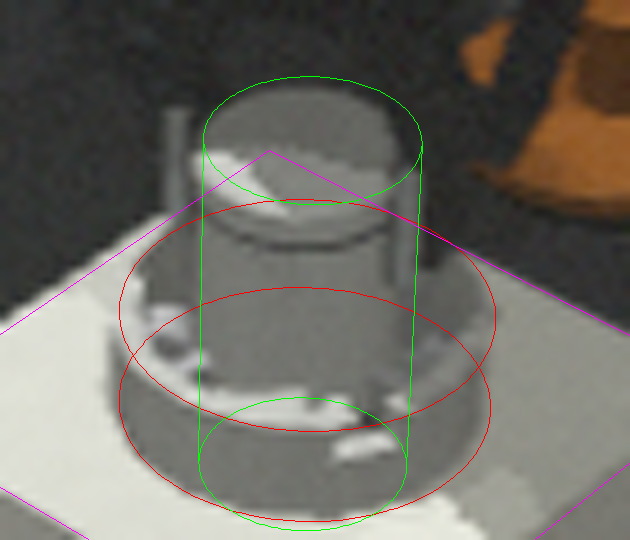

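View pics/p5.png

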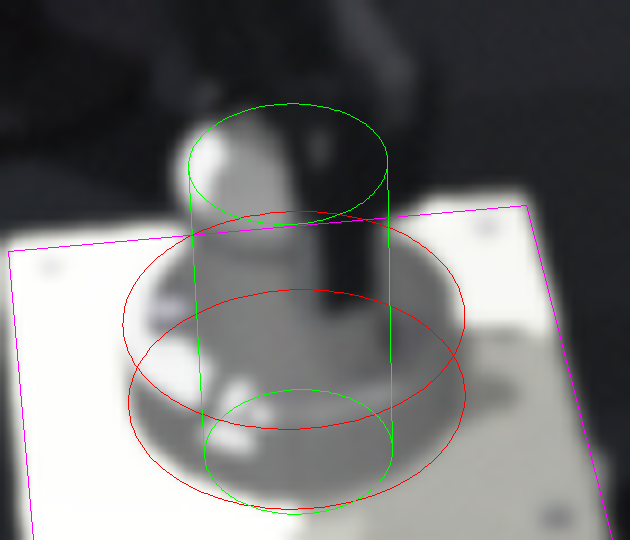

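Call:
servo_tool:
  targets: [-0.001,0,-0.001,0,0,0,0,-0.001,0,-0.001,0,0,-0.03,0,-0.0011,0.0003,-0.0015,0,0,-0.06,0,-0.0012,0.0004,-0.002,0,0,-0.1,0,-0.0012,0.0005,-0.0025,0,0,-0.13,0]

```text
time: 18.38
tcp_pos: [0.5487, 0.0514, 0.0878]
eef_rot: [-0.943, -1.558, 1.555]
wrist_force: [-2.7, 1.0, 20.7]
finger_gap: 0.0506
```

```bash
cat > st.py <<'E'
from h import *
s=state();R=cv2.Rodrigues(s['eef_rot'])[0]
print(round(s['time'],2),s['tcp_pos'].round(4),'F',s['wrist_force'].round(1),'M',s['wrist_torque'].round(2),'yaw',np.degrees(np.arctan2(R[1,0],R[0,0])).round(2),'down',R[:,1].round(3),'gap',s['finger_gap'].round(4))
E
python3 st.py
```

```text
Traceback (most recent call last):
  File "st.py", line 3, in <module>
    print(round(s['time'],2),s['tcp_pos'].round(4),'F',s['wrist_force'].round(1),'M',s['wrist_torque'].round(2),'yaw',np.degrees(np.arctan2(R[1,0],R[0,0])).round(2),'down',R[:,1].round(3),'gap',s['finger_gap'].round(4))
                                                                                                                                                                                                  ^^^^^^^^^^^^^^^^^^^^^
AttributeError: 'float' object has no attribute 'round'
```

```bash
sed -i "s/s\['finger_gap'\].round(4)/s['finger_gap']/" st.py; python3 st.py
```

```text
18.38 [0.5487 0.0514 0.0878] F [-2.7  1.  20.7] M [-0.02  0.62  0.54] yaw 117.71 down [ 0.003  0.    -1.   ] gap 0.05056729976340081
```

Call:
servo_tool:
  targets: [-0.0005,0.0002,-0.0015,0,0,-0.03,0,-0.0006,0.0003,-0.002,0,0,-0.06,0,-0.0007,0.0004,-0.0025,0,0,-0.09,0,-0.0007,0.0005,-0.003,0,0,-0.12,0,-0.0007,0.0006,-0.003,0,0,-0.13,0]

```text
time: 18.8
tcp_pos: [0.5485, 0.052, 0.0865]
eef_rot: [-1.026, -1.468, 1.463]
wrist_force: [-6.1, -0.3, 22.9]
finger_gap: 0.0503
```

```bash
python3 st.py; python3 - <<'E'
from h import *
for n in['wrist','scene']: save(camera(n),'q_'+n)
a=cv2.imread('pics/q_scene.png');b=cv2.imread('pics/q_wrist.png')
f=lambda a,x,y:cv2.resize(a[y:y+70,x:x+80],None,fx=8,fy=8,interpolation=cv2.INTER_CUBIC)
cv2.imwrite('pics/q1.png',f(a,300,220))
cv2.imwrite('pics/q2.png',cv2.resize(b[170:400,200:440],None,fx=2.5,fy=2.5))
E
```

```text
18.8 [0.5485 0.052  0.0865] F [-6.1 -0.3 22.9] M [0.21 1.15 0.53] yaw 110.23 down [ 0.005 -0.001 -1.   ] gap 0.05031851469122676
```

View pics/q1.png

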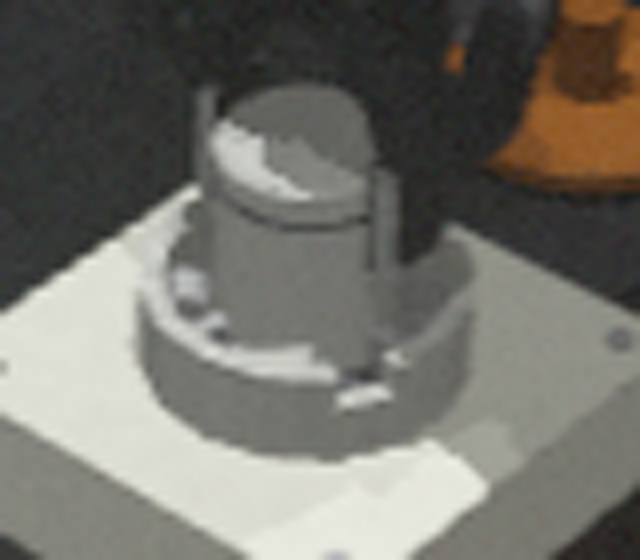

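View pics/q2.png

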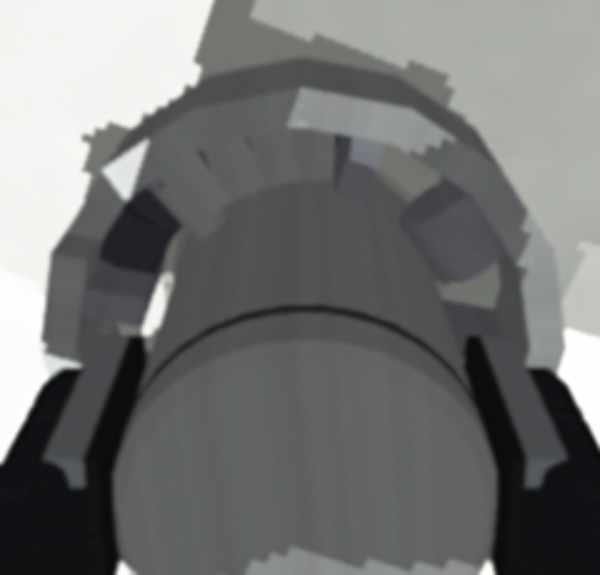

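Call:
servo_tool:
  targets: [-0.0012,0.0002,-0.0015,0,0,-0.03,0,-0.0014,0.0003,-0.002,0,0,-0.06,0,-0.0015,0.0004,-0.0025,0,0,-0.09,0,-0.0015,0.0005,-0.003,0,0,-0.12,0,-0.0015,0.0006,-0.003,0,0,-0.14,0]

```text
time: 19.32
tcp_pos: [0.548, 0.0524, 0.0852]
eef_rot: [-1.109, -1.37, 1.363]
wrist_force: [-3.3, -0.9, 18.7]
finger_gap: 0.05
```

```bash
python3 st.py
```

```text
19.32 [0.548  0.0524 0.0852] F [-3.3 -0.9 18.7] M [-0.02  0.63  0.56] yaw 102.24 down [ 0.008 -0.002 -1.   ] gap 0.050045303426050174
```

Call:
servo_tool:
  targets: [-0.0006,0.0002,-0.0015,0.002,0.008,-0.03,0,-0.0008,0.0003,-0.002,0.002,0.008,-0.06,0,-0.0008,0.0004,-0.0025,0.002,0.008,-0.1,0,-0.0008,0.0005,-0.003,0.002,0.008,-0.13,0,-0.0008,0.0006,-0.0033,0.002,0.008,-0.16,0]

```text
time: 19.73
tcp_pos: [0.5477, 0.0529, 0.0837]
eef_rot: [-1.186, -1.25, 1.248]
wrist_force: [-6.4, 0.8, 23.8]
finger_gap: 0.0502
```

```bash
python3 st.py
```

```text
19.73 [0.5477 0.0529 0.0837] F [-6.4  0.8 23.8] M [0.18 0.91 0.62] yaw 93.06 down [ 0.003 -0.001 -1.   ] gap 0.05017114794870451
```

Call:
servo_tool:
  targets: [-0.0006,0.0002,-0.0015,0,0.006,-0.03,0,-0.0007,0.0003,-0.002,0,0.006,-0.06,0,-0.0007,0.0004,-0.0025,0,0.006,-0.1,0,-0.0007,0.0005,-0.003,0,0.006,-0.13,0,-0.0007,0.0006,-0.0033,0,0.006,-0.16,0]

```text
time: 20.15
tcp_pos: [0.5479, 0.0534, 0.0822]
eef_rot: [-1.259, -1.129, 1.132]
wrist_force: [-4.6, -0.9, 22.5]
finger_gap: 0.0507
```

```bash
python3 st.py;python3 - <<'E'
from h import *
b=camera('wrist')[:,:,::-1]
cv2.imwrite('pics/r2.png',cv2.resize(b[170:400,200:440],None,fx=2.5,fy=2.5))
E
```

```text
20.15 [0.5479 0.0534 0.0822] F [-4.6 -0.9 22.5] M [0.17 0.66 0.61] yaw 83.88 down [-0.001 -0.002 -1.   ] gap 0.05066161818517963
```

View pics/r2.png

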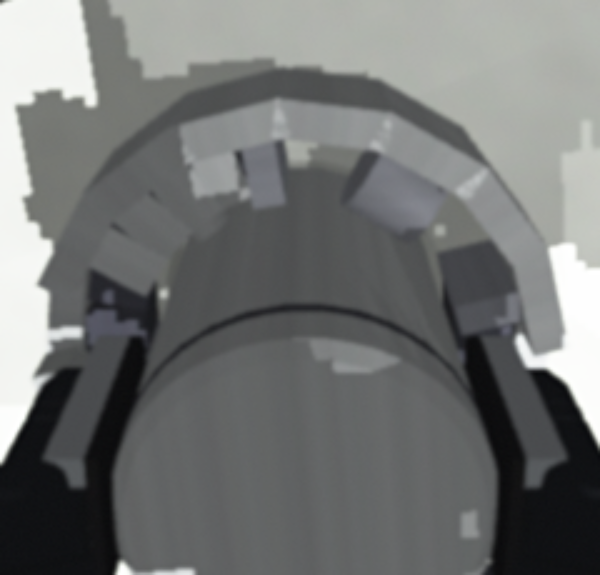

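Call:
servo_tool:
  targets: [-0.0003,0.0002,-0.0015,0,0,-0.03,0,-0.0003,0.0003,-0.002,0,0,-0.06,0,-0.0003,0.0004,-0.0025,0,0,-0.1,0,-0.0003,0.0005,-0.003,0,0,-0.13,0,-0.0003,0.0006,-0.0033,0,0,-0.16,0]

```text
time: 20.62
tcp_pos: [0.5476, 0.0541, 0.0806]
eef_rot: [-1.326, -1.008, 1.009]
wrist_force: [-9.4, 2.2, 27.7]
finger_gap: 0.0505
```

```bash
python3 st.py
```

```text
20.62 [0.5476 0.0541 0.0806] F [-9.4  2.2 27.7] M [0.56 1.34 0.68] yaw 74.57 down [ 0.    -0.002 -1.   ] gap 0.050492252086538056
```

Call:
servo_tool:
  targets: [-0.0002,0.0002,-0.0015,0,0,-0.03,0,-0.0002,0.0003,-0.002,0,0,-0.06,0,-0.0002,0.0004,-0.0025,0,0,-0.1,0,-0.0002,0.0005,-0.003,0,0,-0.13,0,-0.0002,0.0006,-0.0033,0,0,-0.16,0]

```text
time: 21.03
tcp_pos: [0.5485, 0.0541, 0.0805]
eef_rot: [-1.387, -0.891, 0.888]
wrist_force: [-11.3, -8.2, 44.1]
finger_gap: 0.0506
```

```bash
python3 st.py;python3 - <<'E'
from h import *
b=camera('wrist')[:,:,::-1]; save(camera('scene'),'t_scene')
cv2.imwrite('pics/t2.png',cv2.resize(b[170:400,200:440],None,fx=2.5,fy=2.5))
E
```

```text
21.03 [0.5485 0.0541 0.0805] F [-11.3  -8.2  44.1] M [-1.1   1.51  1.5 ] yaw 65.49 down [ 0.004 -0.003 -1.   ] gap 0.05059786247754111
```

View pics/t2.png

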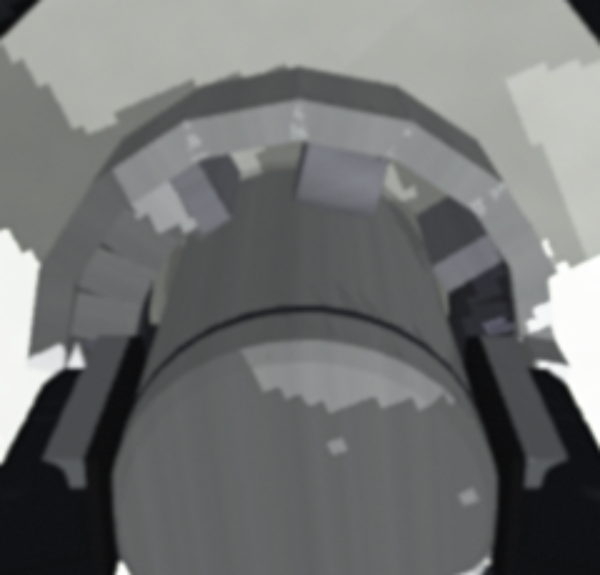

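```bash
python3 - <<'E'
from h import *
a=cv2.imread('pics/p_scene.png')[225:285,305:375];b=cv2.imread('pics/t_scene.png')[225:285,305:375]
f=lambda a:cv2.resize(a,None,fx=5.7,fy=9,interpolation=cv2.INTER_CUBIC)
o=np.hstack([f(a),f(b)])
for y in range(0,540,45): cv2.line(o,(0,y),(8,y),(0,0,255),1);cv2.putText(o,str(y),(10,y+4),0,.35,(0,0,255))
cv2.imwrite('pics/t3.png',o)
S=camera_model('scene')
t=np.linspace(0,6.28,200)
for z in (.125,.115):
    q=proj(S,np.c_[.5495+.026*np.cos(t),.056+.026*np.sin(t),np.full(200,z)]);print(z,(q.min(0)[1]-225)*9,(q.max(0)[1]-225)*9)
E
```

```text
0.125 28.107135053531664 156.33065324758164
0.115 61.65863048716085 190.44561424675655
```

View pics/t3.png

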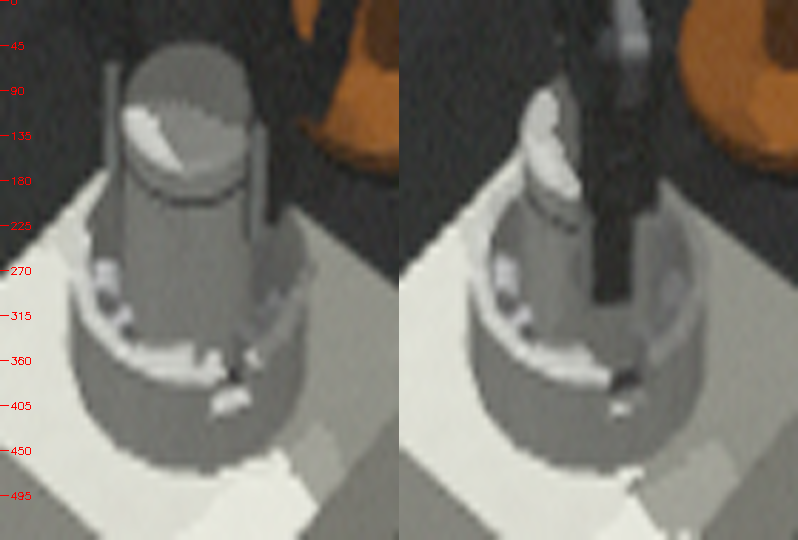

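```bash
python3 - <<'E'
from h import *
S=camera_model('scene')
for r in (.028,.034,.04):
  for z in (.073,.08,.085):
    a=np.radians(65.5);print(r,z,proj(S,[[.5495+r*np.cos(a),.056+r*np.sin(a),z]]))
E
```

```text
0.028 0.073 [[340.68276172 262.17358976]]
0.028 0.08 [[340.76948196 259.63553197]]
0.028 0.085 [[340.83173558 257.8114042 ]]
0.034 0.073 [[341.13551415 263.90800387]]
0.034 0.08 [[341.22429567 261.36594649]]
0.034 0.085 [[341.28803094 259.5388815 ]]
0.04 0.073 [[341.59189111 265.65646039]]
0.04 0.08 [[341.68276739 263.11044142]]
0.04 0.085 [[341.74800845 261.28046575]]
```

Call:
servo_tool:
  targets: [-0.0008,0.0004,0,-0.003,0.004,0,0,-0.0008,0.0004,0,-0.003,0.004,0,0,-0.0008,0.0004,0,-0.003,0.004,0,0,-0.0008,0.0004,0,-0.003,0.004,0,0,-0.0008,0.0004,0,-0.003,0.004,0,0]

```text
time: 21.55
tcp_pos: [0.5481, 0.0539, 0.081]
eef_rot: [-1.388, -0.888, 0.892]
wrist_force: [-1.7, -3.3, 10.8]
finger_gap: 0.0506
```

```bash
python3 st.py
```

```text
21.55 [0.5481 0.0539 0.081 ] F [-1.7 -3.3 10.8] M [-0.78  0.45  0.36] yaw 65.54 down [ 0.001 -0.007 -1.   ] gap 0.05059016857805485
```

Call:
servo_tool:
  targets: [-0.0003,0.0003,-0.001,0,0,0,0,-0.0003,0.0003,-0.002,0,0,0,0,-0.0003,0.0003,-0.002,0,0,-0.02,0,-0.0003,0.0003,-0.002,0,0,-0.04,0,-0.0003,0.0003,-0.002,0,0,-0.06,0]

```text
time: 21.97
tcp_pos: [0.549, 0.0535, 0.0806]
eef_rot: [-1.41, -0.846, 0.848]
wrist_force: [7.9, -13.5, 15.2]
finger_gap: 0.0504
```

```bash
python3 st.py
```

```text
21.97 [0.549  0.0535 0.0806] F [  7.9 -13.5  15.2] M [-2.41 -1.3   1.03] yaw 62.27 down [ 0.005 -0.009 -1.   ] gap 0.050404540522096315
```

Call:
servo_tool:
  targets: [-0.0005,0.0005,0.0003,0,0,0,0,-0.0005,0.0005,0.0003,0,0,0,0,-0.0005,0.0005,0.0003,0,0,0,1,-0.0005,0.0005,0.0003,0,0,0,1,-0.0005,0.0005,0.0003,0,0,0,1]

```text
time: 22.38
tcp_pos: [0.5484, 0.0542, 0.0807]
eef_rot: [-1.41, -0.846, 0.847]
wrist_force: [-0.1, 0.4, 0.3]
finger_gap: 0.0834
```

Call:
servo_tool:
  targets: [0,0,0,0,0,0,1,0,0,0,0,0,0,1,0,0,0.03,0,0,0,1,0,0,0.06,0,0,0,1,0,0,0.08,0,0,0,1]

```text
time: 22.8
tcp_pos: [0.5487, 0.0542, 0.1627]
eef_rot: [-1.411, -0.846, 0.846]
wrist_force: [-0.6, -0.3, -0.4]
finger_gap: 0.0854
```

```bash
python3 st.py; python3 - <<'E'
from h import *
import pickle
W=camera_model('wrist');s=state()
for n in['wrist','scene','side']: save(camera(n),'u_'+n)
pickle.dump((W,s),open('u.pkl','wb'))
b=cv2.imread('pics/u_wrist.png')
cv2.imwrite('pics/u2.png',cv2.resize(b[130:380,200:450],None,fx=2.4,fy=2.4,interpolation=cv2.INTER_CUBIC))
a=cv2.imread('pics/u_scene.png')[225:285,305:375];b=cv2.imread('pics/u_side.png')[225:285,285:355]
f=lambda a:cv2.resize(a,None,fx=5.7,fy=9,interpolation=cv2.INTER_CUBIC)
cv2.imwrite('pics/u3.png',np.hstack([f(a),f(b)]))
E
```

```text
22.8 [0.5487 0.0542 0.1627] F [-0.6 -0.3 -0.4] M [-0.   -0.01 -0.04] yaw 62.23 down [ 0.005 -0.009 -1.   ] gap 0.08542506121157355
```

View pics/u2.png

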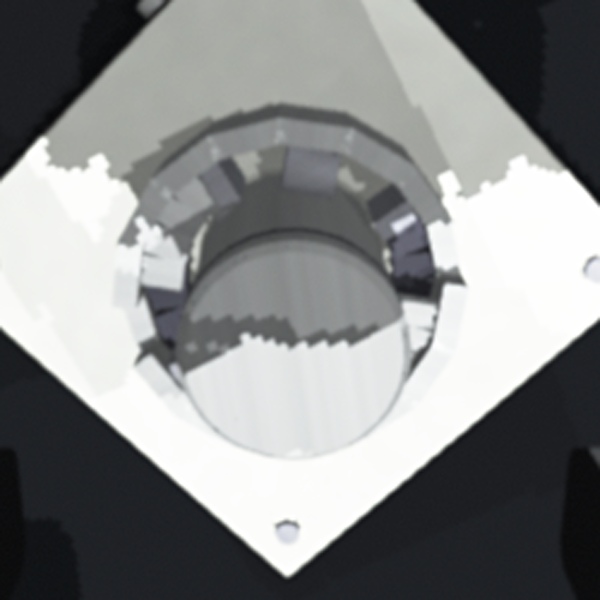

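View pics/u3.png

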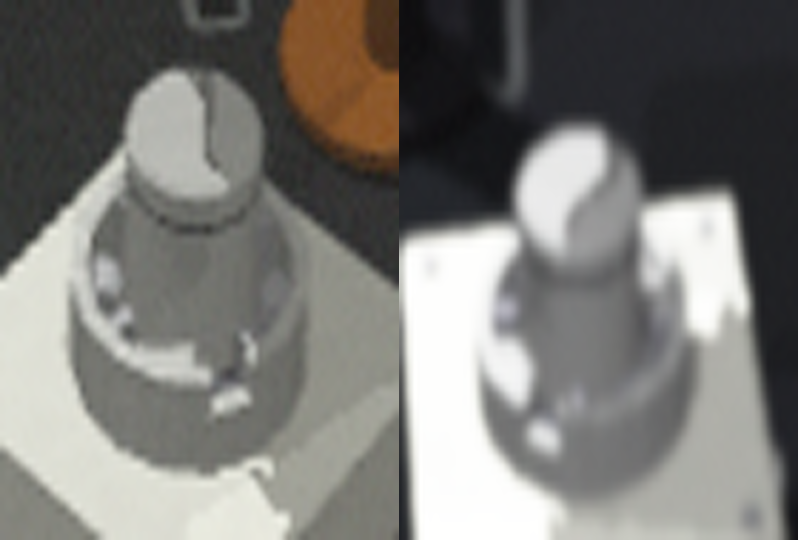

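View pics/u_wrist.png

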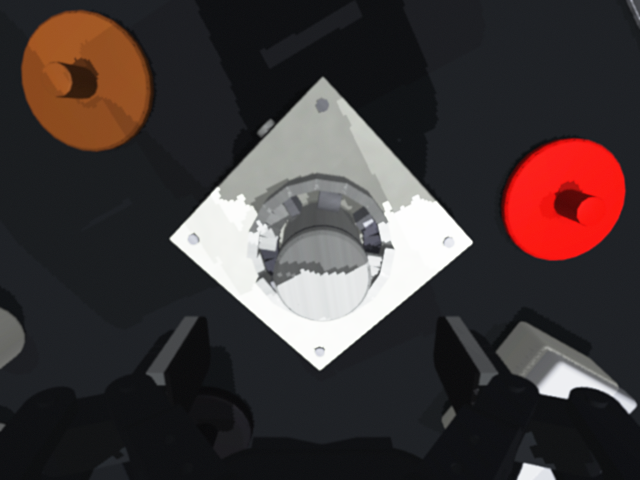

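```bash
python3 - <<'E'
from h import *
from scipy.optimize import least_squares
import pickle
W,s=pickle.load(open('u.pkl','rb'));print(s['qvel'].round(3))
im=cv2.imread('pics/u_wrist.png')
cv2.imwrite('pics/u4.png',cv2.resize(im[200:330,260:390],None,fx=4.6,fy=4.6,interpolation=cv2.INTER_CUBIC))
c=np.array([(323,77.5),(169.5,238.5),(320,371),(473,242)])
loc=.075*np.array([[-1,-1],[1,-1],[1,1],[-1,1]])
def f(x):
    cs,sn=np.cos(x[2]),np.sin(x[2])
    return (proj(W,np.c_[loc@np.array([[cs,-sn],[sn,cs]]).T+x[:2],np.full(4,.045)])-c).ravel()
for k in range(4):
    r=least_squares(f,[.55,.053,np.radians(16.5+90*k)]);
    if r.cost<40: print(r.x[:2],np.degrees(r.x[2]),r.fun.round(1));H=r.x[:2]
t=np.linspace(0,6.283,300)
for z in(.113,.115,.117,.119,.121):
    q=proj(W,np.c_[H[0]+.026*np.cos(t),H[1]+.026*np.sin(t),np.full(300,z)]);print(z,q.min(0).round(1),q.max(0).round(1))
E
```

```text
[ 0.001 -0.319 -0.211  0.004  0.515 -0.009]
[0.55088624 0.0529651 ] -73.3582406111053 [-0.1 -0.5  0.6  0.7 -0.1 -1.1 -0.4  0.7]
[0.55088624 0.0529651 ] -73.35824065074466 [-0.1 -0.5  0.6  0.7 -0.1 -1.1 -0.4  0.7]
[0.55088624 0.0529651 ] 286.6417593983842 [-0.1 -0.5  0.6  0.7 -0.1 -1.1 -0.4  0.7]
[0.55088624 0.0529651 ] 286.6417593868282 [-0.1 -0.5  0.6  0.7 -0.1 -1.1 -0.4  0.7]
0.113 [271.3 232.2] [369.3 322.7]
0.115 [270.8 233.3] [369.7 324.5]
0.117 [270.3 234.4] [370.1 326.4]
0.119 [269.8 235.6] [370.5 328.2]
0.121 [269.3 236.7] [371.  330.1]
```

View pics/u4.png

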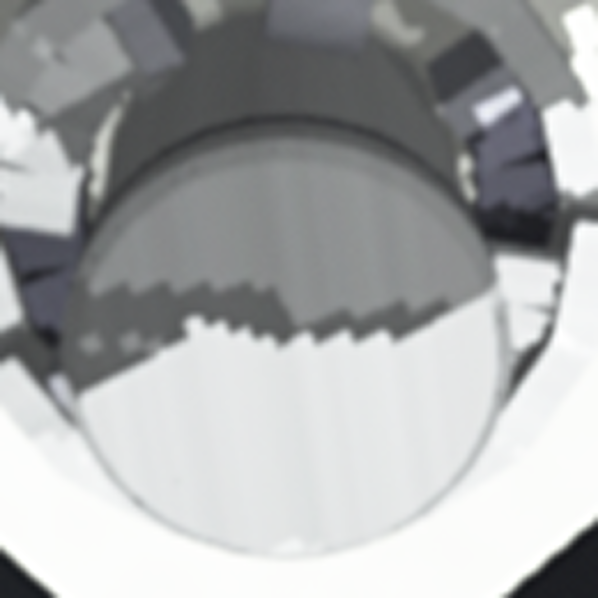

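```bash
python3 - <<'E'
from h import *
from scipy.optimize import least_squares
import pickle
W=camera_model('wrist');s=state();print(s['qvel'].round(3),s['tcp_pos'])
save(camera('wrist'),'v_wrist');pickle.dump((W,s),open('v.pkl','wb'))
im=cv2.imread('pics/v_wrist.png')
cv2.imwrite('pics/v4.png',cv2.resize(im[200:330,260:390],None,fx=4.6,fy=4.6,interpolation=cv2.INTER_CUBIC))
cv2.imwrite('pics/v5.png',cv2.resize(im[65:385,160:480],None,fx=1.85,fy=1.85,interpolation=cv2.INTER_CUBIC))
E
```

```text
[-0.     0.04   0.033 -0.001 -0.02  -0.   ] [0.54885661 0.05422254 0.16196282]
```

View pics/v4.png

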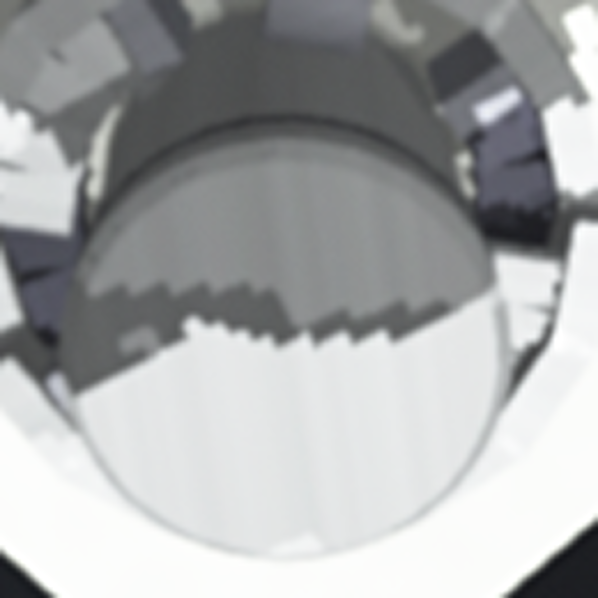

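View pics/v5.png

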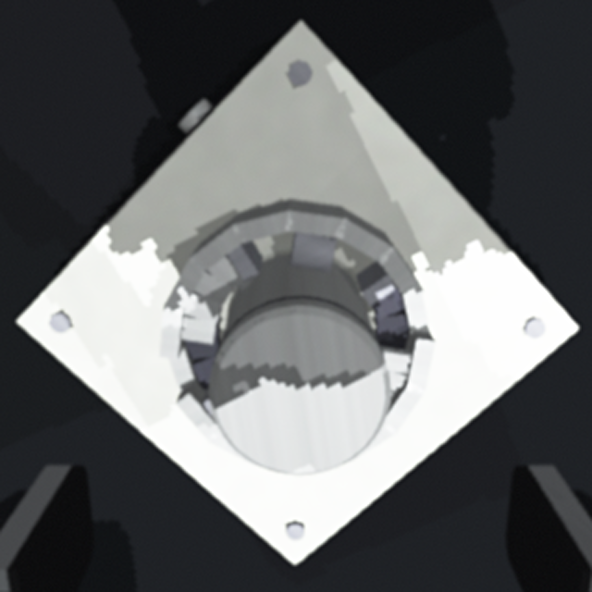

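```bash
python3 - <<'E'
from h import *
from scipy.optimize import least_squares
import pickle
W,s=pickle.load(open('v.pkl','rb'))
c=np.array([(301,20),(15,321),(296,566),(580,327)])/1.85+[160,65]
loc=.075*np.array([[-1,-1],[1,-1],[1,1],[-1,1]])
def f(x):
    cs,sn=np.cos(x[2]),np.sin(x[2])
    return (proj(W,np.c_[loc@np.array([[cs,-sn],[sn,cs]]).T+x[:2],np.full(4,.045)+x[3]])-c).ravel()
r=least_squares(f,[.55,.053,np.radians(-73.4),0]);print(r.x[:2],np.degrees(r.x[2]),r.x[3],r.fun.round(1));H=r.x[:2];dz=r.x[3]
t=np.linspace(0,6.283,300)
def ext(x,W,rad=.026):
    q=proj(W,np.c_[x[0]+rad*np.cos(t),x[1]+rad*np.sin(t),np.full(300,x[2])]);return np.r_[q.min(0),q.max(0)]
ob=np.array([62/4.6+260,137/4.6+200,508/4.6+260,557/4.6+200])
r=least_squares(lambda x:ext(x,W)-ob,[*H,.115]);print('top',r.x,r.fun, 'dz',dz)
R=cv2.Rodrigues(s['eef_rot'])[0]
for z in(.113,.115,.117): print(z,ext([*H,z+dz],W).round(1),ob.round(1))
Wi=pickle.load(open('i.pkl','rb'));oi=np.array([276.3,221,370.3,310.5])
r=least_squares(lambda x:ext(x,Wi)-oi,[.412,-.159,.1]);print('ref top (should be .1)',r.x,r.fun)
E
```

```text
[0.55042165 0.05317757] -73.31911375370039 0.0013376651567672533 [-0.2 -0.6  0.5  0.5 -0.3 -0.4  0.   0.6]
top [0.55078872 0.05413734 0.11151468] [-0.40793202  0.42344973  0.40735229 -0.45961661] dz 0.0013376651567672533
0.113 [270.5 232.  369.5 323.4] [273.5 229.8 370.4 321.1]
0.115 [270.  233.1 369.9 325.2] [273.5 229.8 370.4 321.1]
0.117 [269.5 234.2 370.4 327.1] [273.5 229.8 370.4 321.1]
ref top (should be .1) [ 0.41241591 -0.15920401  0.10202369] [-0.35446707  0.36458898  0.35474275 -0.39322273]
```

```bash
python3 - <<'E'
from h import *
import pickle
def rect(img,W,c):
    g=np.linspace(-.024,.024,240);X,Y=np.meshgrid(g,g)
    P=np.c_[X.ravel()+c[0],Y.ravel()+c[1],np.full(X.size,c[2])]
    q=proj(W,P).astype(np.float32).reshape(240,240,2)
    im=cv2.cvtColor(cv2.imread(img),cv2.COLOR_BGR2GRAY).astype(np.float32)
    o=cv2.remap(im,q[...,0],q[...,1],cv2.INTER_CUBIC)
    m=(X**2+Y**2<.022**2)
    return o,m
def ori(o,m):
    hp=o-cv2.GaussianBlur(o,(0,0),12)
    hp=np.clip(hp,-6,6)*m   # limit shadow edges
    res=[]
    for a in np.arange(0,180,2):
        M=cv2.getRotationMatrix2D((119.5,119.5),a,1);r=cv2.warpAffine(hp,M,(240,240));mm=cv2.warpAffine(m.astype(np.float32),M,(240,240))
        p=r.sum(0)[30:-30]/mm.sum(0)[30:-30];res.append(p.var())
    return np.array(res)
Wi=pickle.load(open('i.pkl','rb'));Wv,_=pickle.load(open('v.pkl','rb'))
for n,W,c in(('i',Wi,(.4122,-.159,.1)),('v',Wv,(.5505,.0535,.1145))):
    o,m=rect('pics/%s_wrist.png'%n,W,c);cv2.imwrite('pics/rect_%s.png'%n,cv2.resize(o,None,fx=1.6,fy=1.6))
    r=ori(o,m);k=np.argsort(-r)[:6];print(n,[(int(i*2),round(float(r[i]),3)) for i in k])
a=np.hstack([cv2.imread('pics/rect_%s.png'%n) for n in 'iv']);cv2.imwrite('pics/rect.png',cv2.createCLAHE(4,(4,4)).apply(a[...,0]))
E
```

```text
i [(146, 2.625), (148, 2.615), (144, 2.579), (142, 2.533), (150, 2.499), (140, 2.473)]
v [(152, 3.844), (150, 3.815), (154, 3.735), (160, 3.682), (156, 3.645), (158, 3.639)][ WARN:0@0.651] global loadsave.cpp:1063 imwrite_ Unsupported depth image for selected encoder is fallbacked to CV_8U.
```

View pics/rect.png

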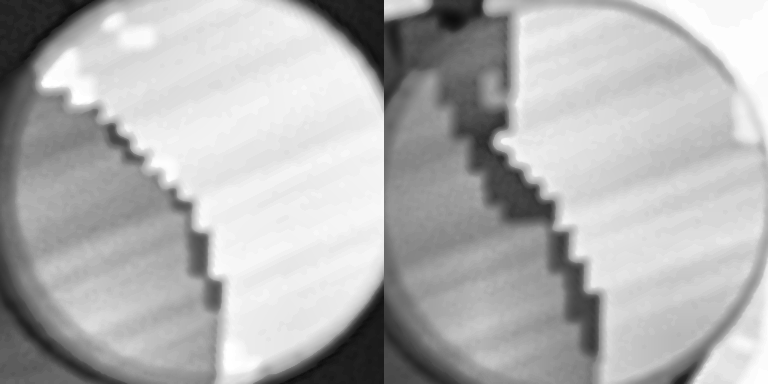

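Call:
servo_tool:
  targets: [0,0,0.02,0,0,0.12,1,0,0,0.02,0,0,0.24,1,0,0,0.02,0,0,0.36,1,0,0,0.02,0,0,0.48,1,0,0,0.02,0,0,0.5,1]

```text
time: 23.42
tcp_pos: [0.5477, 0.0542, 0.1794]
eef_rot: [-1.208, -1.226, 1.226]
wrist_force: [-0.0, 0.2, 0.9]
finger_gap: 0.0852
```

Call:
servo_tool:
  targets: [0,0,0,0,0,0,1,0,0,0,0,0,0,1,0,0,0,0,0,0,1,0,0,0,0,0,0,1,0,0,0,0,0,0,1]

```text
time: 23.83
tcp_pos: [0.5477, 0.0542, 0.1793]
eef_rot: [-1.208, -1.225, 1.225]
wrist_force: [0.4, -0.1, 0.0]
finger_gap: 0.0855
```

```bash
python3 - <<'E'
from h import *
import pickle
W=camera_model('wrist');s=state();print(s['time'],s['qvel'].round(3),s['tcp_pos'])
save(camera('wrist'),'w_wrist');pickle.dump((W,s),open('w.pkl','wb'))
def rect(img,W,c):
    g=np.linspace(-.024,.024,240);X,Y=np.meshgrid(g,g)
    q=proj(W,np.c_[X.ravel()+c[0],Y.ravel()+c[1],np.full(X.size,c[2])]).astype(np.float32).reshape(240,240,2)
    im=cv2.cvtColor(cv2.imread(img),cv2.COLOR_BGR2GRAY).astype(np.float32)
    return cv2.remap(im,q[...,0],q[...,1],cv2.INTER_CUBIC),X**2+Y**2<.021**2
Wi=pickle.load(open('i.pkl','rb'));Wv,_=pickle.load(open('v.pkl','rb'));Wl,_=pickle.load(open('l.pkl','rb'))
T=[]
for n,W_,c in(('i',Wi,(.4122,-.159,.1)),('v',Wv,(.5505,.0535,.1145)),('w',W,(.5505,.0535,.1145))):
    o,m=rect('pics/%s_wrist.png'%n,W_,c);T.append(np.clip(o,0,255).astype(np.uint8))
    b=cv2.GaussianBlur(o,(0,0),2);gx=cv2.Sobel(b,cv2.CV_32F,1,0);gy=cv2.Sobel(b,cv2.CV_32F,0,1);mag=np.hypot(gx,gy)
    bad=cv2.dilate((mag>25).astype(np.uint8),np.ones((25,25)))>0
    k=m&~bad
    a=.5*np.arctan2(2*(gx*gy)[k].sum(),(gx**2-gy**2)[k].sum());print(n,k.mean(),'streak world deg',(np.degrees(a)+90)%180)
a=cv2.createCLAHE(4,(4,4)).apply(np.hstack(T));cv2.imwrite('pics/rect2.png',a)
E
```

```text
23.8333 [-0.001 -0.001 -0.001  0.     0.001 -0.008] [0.54774262 0.05422534 0.17932919]
i 0.41859375 streak world deg 158.89319
v 0.36270833333333335 streak world deg 161.17804
w 0.4140451388888889 streak world deg 102.27912
```

View pics/rect2.png

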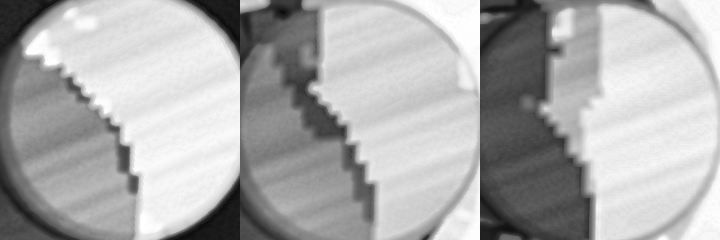

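View pics/w_wrist.png

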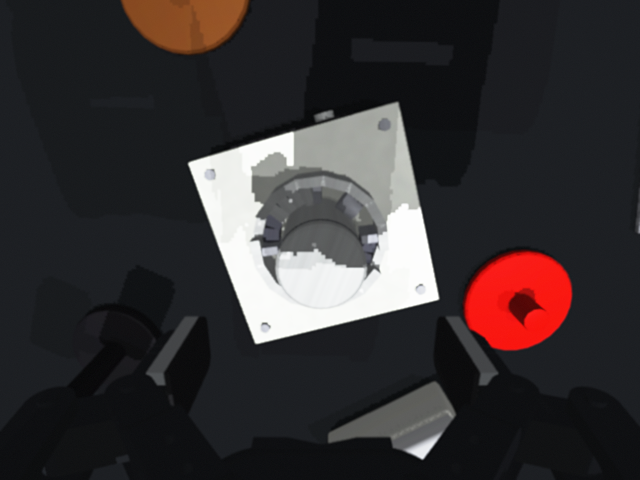

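```bash
python3 - <<'E'
from h import *
save(camera('scene'),'z_scene'); print(state()['wrist_force'].round(1),state()['time'])
E
```

```text
[-0.1  0.3  1.1] 23.9333
```

View pics/z_scene.png

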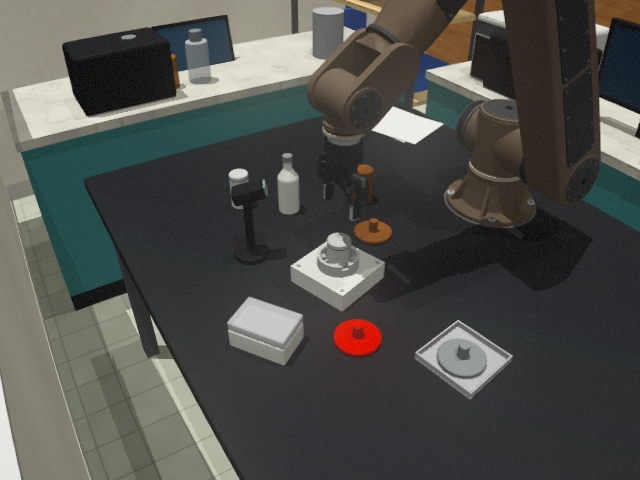

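The last scene picture shows the cap flat in the tray near (463,357). The canister is seated in the holder near (339,250), the bystanders are where they were, and the gripper is clear.

```bash
python3 -c "
from plant import hand_in
print(hand_in())"
```

```text
the job is handed in; nothing more can be done
None
```

The dust cap is lying flat in the tray. The pinned canister went down through the collar gaps, was twisted about 60° clockwise under pressure and let go. I handed the job in at about 24 s; it gives no verdict, so the result rests on my own checks below.

**Canister seating:**
- Sinking stopped about 51° into the twist; pressing and turning on only raised the force, to 44 N.
- From the first firm contact, which I took as the ledge, the tool sank about 8.3 mm against the 10 mm expected.
- The last wrist picture puts the canister's top at 111.5 mm (115 mm is home); a reference check of that method read 2 mm high. So it looks bottomed out, but the two figures disagree by a few millimetres.

**Centring and direction:** The canister's top is about 1 mm off the well axis. The pins cannot be seen inside the collar. The brush marks on its lid, which a second camera angle showed to be fixed to it, put them near 17° (home is 16.6°).

**Cap and bystanders:** In the last scene picture the cap is flat in the tray, near its centre. The pinless canister, bottle and scanner stand look unmoved, and the gripper is open and clear.

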